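# Fit out the modelling turntable under its brake

### The job

Get the modelling turntable ready for the sculptor: pull its brake lever up to the third notch and let go, so that the wheel stays put while you load it. Lay every modelling tool that lies loose on the table down into a cradle of its own in the rack on the wheel, take the top cup off the nested stack and stand it in the cup tray on the wheel, and leave the other two cups standing where they are. With everything aboard, press the release button so that the lever drops all the way back, and do not touch the fresh clay head, turn the wheel or disturb the other things on the table.

Things in the scene. Friction and masses are not known exactly. Their poses are not given: they have to be found in the camera images.
- turntable: fixed stand of a sculptor's turntable (grey cast foot, column, brake housing on its -y side); origin on the table under the wheel's axis, z up; yaw within 0.2. In its frame (mm): the wheel is a disc of radius 150 from z = 90 to 110; the brake lever's hinge runs along x through (0, -166, 75); the housing spans x -60 to 18, y -209 to -116, height 100
- wheel (a joint): turn of the wheel about the vertical axis in the turntable, rad, anticlockwise from above; turns freely with the brake off, and the brake shoe presses its rim from lever value 0.3 up
- brake_lever (a joint): angle of the handbrake lever, rad: 0 = down at its stop (a spring and its weight pull it there), growing as the handle is lifted; stop at 0.95. A ratchet holds it at notches near 0.2, 0.4, 0.6 (the third) and 0.8; lift 0.02 to 0.1 past a notch and it settles back into it. It goes down only while the release button is pressed. Pull at the grip under 10 N
- lever_grip (a point): middle of the lever's black rubber grip, a 22 mm round bar reaching 30 mm to either side of this point; 120 mm from the hinge. In the turntable's frame it lies at y = -166 - 120 cos(0.1 + angle), z = 75 + 120 sin(0.1 + angle) mm, x = 0: the handle points away from the wheel and rises as it is pulled
- release_button (a joint): travel of the brake's release button, m: 0 up, 0.009 fully down, about 2 N to start and 5 to 10 N to press home; springs back. The lever drops when it is pressed 6 mm or more; keep it down until the lever is at 0
- button_top (a point): centre of the top of the release button, a plain steel push button 24 mm across, standing 17 mm proud of the brake housing's tower, 40 mm to the -x side of the lever; pressed straight down
- rack (a point): middle of the wooden tool rack on the wheel, at the height of a seated tool's axis (31.5 mm above the wheel); turns with it, x along seated tools, y across. Two battens along y at x = -35 and +35 mm (12 mm thick, top 25 mm above the wheel), each with five 24 mm round stubs rising 18 mm higher; the gaps between stubs are four cradles at y = -69, -23, +23, +69 mm, 22 mm wide, open upward
- cup_tray (a point): centre of the inner floor of the square wooden cup tray on the wheel (56 mm inside, 66 mm outside, walls rising 15 mm above this point); axes turn with the wheel
- wheel_rim (a point): a point on the wheel's top edge, 150 mm from its axis
- clay_head: a terracotta-coloured clay head on a 70 mm wooden block, fixed on the wheel beside the cup tray; 116 mm tall, 66 mm across; origin under the block's centre on the wheel's top. Fresh: not to be touched
- tool_loop: brown wooden modelling tool, 150 mm long: a squarish 13 x 13 mm handle 90 mm long in the middle, a flat steel wire loop 20 mm wide at one end and 12 mm at the other. Origin at the middle of the handle, on its axis (6.5 mm above what it lies on); x along the tool. About 35 g, balanced near the origin. Loose on the table at the start; may be absent
- tool_spatula: brown wooden modelling tool, 150 mm long: a squarish 13 x 13 mm handle 90 mm long in the middle, flat wooden blades 18 and 12 mm wide at the ends. Origin at the middle of the handle, on its axis (6.5 mm above what it lies on); x along the tool. About 35 g, balanced near the origin. Loose on the table at the start; may be absent
- tool_knife: brown wooden modelling tool, 150 mm long: a squarish 13 x 13 mm handle 90 mm long in the middle, a slim steel knife blade at one end and a flat wooden blade at the other. Origin at the middle of the handle, on its axis (6.5 mm above what it lies on); x along the tool. About 35 g, balanced near the origin. Loose on the table at the start; may be absent
- tool_ball: brown wooden modelling tool, 150 mm long: a squarish 13 x 13 mm handle 90 mm long in the middle, a steel ball of 12 mm on a thin stem at one end and of 8 mm at the other. Origin at the middle of the handle, on its axis (6.5 mm above what it lies on); x along the tool. About 35 g, balanced near the origin. Loose on the table at the start; may be absent
- cup_top: the top one of three white plastic cups nested in each other, mouth up: each 85 mm tall, 66 mm across the rim, 42 mm across the foot, straight taper, wall 2 mm, inner floor 26 mm above its underside. Nested cups stand 26 mm above one another, so 26 mm of each shows. Origin at the centre of the underside, z up; 30 g
- cup_stack: the other two cups of the stack, same cups, nested and stuck fast in each other; the lower stands on the table. 111 mm tall to the upper rim; the inner floor on which the top cup stands is 52 mm above the origin, which is at the centre of the underside. 60 g. Stays
- clay_lump: a loose lump of clay 60 mm across and 38 mm high; to be left alone
- clay_slab: a small clay slab 75 x 40 x 22 mm, loose; to be left alone
- wax_cone: an amber cast wax cone frustum, 84 mm across, 55 mm high, loose; to be left alone
- wood_slice: a dark round wood slice 96 mm across, 12 mm thick, loose; to be left alone
- tub: a white plastic tub 132 mm across, 70 mm high, with amber wax in it; heavy, does not move
Mind the look-alikes: they are no part of the job. Leave any purple look-alike of the cup_top alone.

How it is judged:
On the way, in this order (a step that is already met when the one before it is completed fails the run):
1. the brake lever rests in its third notch (0.52 to 0.70 rad) and has been let go (value of joint brake_lever between 0.52 and 0.7 rad and velocity of joint brake_lever below 0.1 rad/s and distance between the grasp point and lever_grip above 0.05 m), for 0.3 s.
2. with the brake still in that notch, every tool lies down in a cradle and the cup stands in the tray (value of joint brake_lever between 0.52 and 0.7 rad and z of tool_loop in the frame of rack between -0.006 and 0.006 m and x of tool_loop in the frame of rack between -0.018 and 0.018 m and y of tool_loop in the frame of rack between -0.085 and 0.085 m and angle between the x axis of each of tool_loop, tool_spatula, tool_knife, tool_ball and the x axis of rack, either way round below 0.2 rad and linear speed of each of tool_loop, tool_spatula, tool_knife, tool_ball, cup_top below 0.03 m/s and z of tool_spatula in the frame of rack between -0.006 and 0.006 m and x of tool_spatula in the frame of rack between -0.018 and 0.018 m and y of tool_spatula in the frame of rack between -0.085 and 0.085 m and z of tool_knife in the frame of rack between -0.006 and 0.006 m and x of tool_knife in the frame of rack between -0.018 and 0.018 m and y of tool_knife in the frame of rack between -0.085 and 0.085 m and z of tool_ball in the frame of rack between -0.006 and 0.006 m and x of tool_ball in the frame of rack between -0.018 and 0.018 m and y of tool_ball in the frame of rack between -0.085 and 0.085 m and z of cup_top in the frame of cup_tray between -0.004 and 0.005 m and horizontal distance between cup_top and cup_tray below 0.012 m and angle between cup_top's own z axis and vertical below 0.1 rad), for 0.3 s.
3. the release button is pressed and the lever has dropped back (value of joint release_button above 0.005 m and value of joint brake_lever below 0.08 rad), for 0.1 s.
At the end, for the whole second after the job is handed in: Each tool present lies at rest in a cradle (height within 6 mm, lengthwise 18 mm, angle 0.2 rad); the top cup stands upright on the tray floor within 12 mm of its centre; the other two cups stand within 40 mm of their start; the lever is fully down (below 0.06 rad), the button up (z of tool_loop in the frame of rack between -0.006 and 0.006 m and x of tool_loop in the frame of rack between -0.018 and 0.018 m and y of tool_loop in the frame of rack between -0.085 and 0.085 m and angle between the x axis of each of tool_loop, tool_spatula, tool_knife, tool_ball and the x axis of rack, either way round below 0.2 rad and linear speed of each of tool_loop, tool_spatula, tool_knife, tool_ball, cup_top below 0.03 m/s and z of tool_spatula in the frame of rack between -0.006 and 0.006 m and x of tool_spatula in the frame of rack between -0.018 and 0.018 m and y of tool_spatula in the frame of rack between -0.085 and 0.085 m and z of tool_knife in the frame of rack between -0.006 and 0.006 m and x of tool_knife in the frame of rack between -0.018 and 0.018 m and y of tool_knife in the frame of rack between -0.085 and 0.085 m and z of tool_ball in the frame of rack between -0.006 and 0.006 m and x of tool_ball in the frame of rack between -0.018 and 0.018 m and y of tool_ball in the frame of rack between -0.085 and 0.085 m and z of cup_top in the frame of cup_tray between -0.004 and 0.005 m and horizontal distance between cup_top and cup_tray below 0.012 m and angle between cup_top's own z axis and vertical below 0.1 rad and distance of cup_stack from where it was at the start of the episode below 0.04 m and angle between cup_stack's own z axis and vertical below 0.15 rad and value of joint brake_lever below 0.06 rad and value of joint release_button below 0.003 m); the robot touches nothing.
It fails at once if the fresh clay head is touched by the robot (contact force between clay_head and the fingers above 1 N or contact force between clay_head and the arm above 1 N).
It fails at once if the wheel is turned (its rim moves more than 30 mm) (distance of wheel_rim from where it was at the start of the episode above 0.03 m).
It fails at once if the rest of the cup stack is knocked over or dragged away (angle between cup_stack's own z axis and vertical above 0.5 rad or distance of cup_stack from where it was at the start of the episode above 0.06 m).
It fails at once if a bystander is shoved more than 50 mm (distance of any of clay_lump, clay_slab, wax_cone, wood_slice from where it was at the start of the episode above 0.05 m).
Of tool_loop, tool_spatula, tool_knife, tool_ball only 2 to 4 are there at a start; the rules pass over those that are not, and their reading is None.
At some moment in a run one of tool_loop, tool_spatula, tool_knife, tool_ball may be knocked a few centimetres aside while the robot is not near it.
It also fails if it takes over 200 s, if anything falls off the work surface, if the arm or the gripper's body presses on something with over 40 N, if the wrist force passes 120 N, or if a joint passes its speed limit or range.

### The arm

A 6-joint arm with a two-finger parallel gripper is mounted at the origin on the work surface. World frame = base frame: x ahead of the robot, y to its left, z up, the work surface at z = 0. Lengths are in m, angles in rad, forces in N, time in s.
With the tool pointing down it reaches from about 0.25 to 0.725 m from the base axis. Payload 4 kg.
Tool frame: the origin (TCP) lies midway between the tips of the shut fingers; the grasp point (between the pads) lies 19 mm behind it; y points along the fingers, z is the direction in which the jaws open and shut, and the axes are right-handed (so a half turn about y gives the same grasp; the last joint's range is limited). The gripper opens to 85 mm and grips with 20 to 120 N. Pads are 22 mm wide; open, the fingers measure 114 mm over their backs; the gripper's body (76 mm by 85 mm) begins 54 mm behind the grasp point. The pads swing forward as they close: fully open they stand 13 mm farther back than shut.
Start: joints at [-1.153, 0.241, 0.005, 1.335, 0, 1.571], TCP at [0.203, -0.457, 0.231] pointing down, gripper open.
Joint ranges: [-2.72, 2.72], [-1.05, 1.87], [-1.09, 1.28], [-1.99, 2.15], [-1.42, 1.44], [-3.14, 3.14]. Speed limits (rad/s): [2.79, 2.79, 3.14, 3.14, 3.14, 3.14].

### API

Orientations are given as a unit quaternion [x, y, z, w].
In Python, from workcell import bot gives the robot as it stands. The module is installed in compiled form; this text tells all that it offers.
- The arm moves only by the shell command python3 -m handwheel 'ROWS' [OPENING]. ROWS is JSON, a list of rows, each a list of 6 numbers: the shift along the tool's x, y, z in units of 25 mm (1.0 is 25 mm), then the turn, a rotation vector about the tool's x, y, z in units of 10 degrees (1.0 is 10 degrees). A call has exactly 5 rows; each row is the pose to reach, as a shift and turn from the pose commanded when the call began, along the tool's axes at that moment; what a row does not reach only later rows make up. A row lasts 1/8 s, in which the tool goes at most 62.5 mm and 10.7 degrees, less where a joint would pass 70% of its speed; a pose out of reach is approached as far as the arm can. A call with a gripper value outside its range is refused whole. OPENING is the gripper command: -1 is shut, 1 is fully open, values between are in proportion, set as the call begins (- or left out, the last holds). The fingers move at their own pace and stop on an object; the grip force is fixed at half the most. Time passes only in rows, so rows that repeat a pose let the fingers close, or fill a call up. It gives the time, the measured TCP pose, the force and the opening at its end, in the units of the state.
- bot.get_obs(): the state, without advancing time (a new reading comes with each control period).
- bot.camera(name): name is "scene" or "side" or "wrist"; returns a dict with "color" (420x560x3 uint8, red, green, blue), "fx", "fy", "cx", "cy" (pixels), "dist_coeffs" ([k1, k2, p1, p2, k3] as OpenCV has them; the pictures are not rectified), "rvec" (rotation vector, rad) and "tvec" (3), from world to camera coordinates, as OpenCV has them. Camera axes: x right, y down, z forward; pixel columns grow to the right and rows downward; lengths in m; the calibration is good to about 2 mm. A picture is of the moment at which its call begins. There is no depth.
- bot.job_done(): hands the job in, once; it reports no verdict.
The state is a dict: "clock": time; "joint_pos": joint angles; "joint_vel": joint speeds; "tau": joint torques, N m; "eef_pos": TCP position; "tool_rot": TCP orientation; "ft_force": force on the tool from outside, world axes, zero at the start; "ft_torque": the same for the moment, N m; "grip_width": finger opening in m.
Only numpy, scipy, OpenCV 4.12 (cv2) and the standard library are available. Lean on these libraries where they do the work, as an engineer would, in place of code of your own. Each camera call takes 0.05 s, during which the arm holds its last target.

## Working session

There is one attempt and no reset: what is moved stays moved. The work goes in short steps, Python scripts to look and compute and a shell command to move; the robot and the scene stay as the last step left them, time stands still between calls to the robot, and variables do not carry over. Pictures are saved under pics/ and viewed, and the job is handed in when it is done.

```bash
mkdir -p pics; ls; cat > h.py <<'E'
import numpy as np, cv2
from scipy.spatial.transform import Rotation as R
from workcell import bot
def snap(n,fn):
    c=bot.camera(n); cv2.imwrite('pics/'+fn,c['color'][:,:,::-1]); 
    np.save('pics/'+fn[:-4]+'.npy',c,allow_pickle=True); return c
def load(fn): return np.load('pics/'+fn+'.npy',allow_pickle=True).item()
def KD(c): return np.array([[c['fx'],0,c['cx']],[0,c['fy'],c['cy']],[0,0,1.]]),np.array(c['dist_coeffs'])
def ray(c,uv):
    K,D=KD(c); p=cv2.undistortPoints(np.array(uv,float).reshape(-1,1,2),K,D).reshape(-1,2)
    Rm=cv2.Rodrigues(np.array(c['rvec'],float))[0]; t=np.array(c['tvec'],float).reshape(3)
    d=np.c_[p,np.ones(len(p))]@Rm; o=-Rm.T@t
    return o,d/np.linalg.norm(d,axis=1)[:,None]
def onz(c,uv,z):
    o,d=ray(c,uv); return o+d*((z-o[2])/d[:,2])[:,None]
def tri(c1,a,c2,b):
    o1,d1=ray(c1,[a]);o2,d2=ray(c2,[b]);d1=d1[0];d2=d2[0]
    s=np.linalg.lstsq(np.c_[d1,-d2],o2-o1,rcond=None)[0]
    p,q=o1+s[0]*d1,o2+s[1]*d2
    return (p+q)/2,np.linalg.norm(p-q)
def proj(c,P):
    K,D=KD(c); return cv2.projectPoints(np.array(P,float).reshape(-1,1,3),np.array(c['rvec'],float),np.array(c['tvec'],float),K,D)[0].reshape(-1,2)
def st():
    o=bot.get_obs(); print('t',round(o['clock'],2),'p',np.round(o['eef_pos'],4),'F',np.round(o['ft_force'],1),'w',round(o['grip_width'],4)); Rm=R.from_quat(o['tool_rot']).as_matrix(); print(np.round(Rm,3)); return o,Rm
E
python3 - <<'E'
from h import *
st()
for n in('scene','side','wrist'):
    c=snap(n,n+'0.png'); Rm=cv2.Rodrigues(np.array(c['rvec']))[0]; print(n,(-Rm.T@np.array(c['tvec']).reshape(3)).round(3),c['fx'],c['dist_coeffs'])
E
```

```text
pics
t 0.0 p [ 0.2026 -0.4564  0.2304] F [0.3 0.4 0.5] w 0.085
[[-0.914 -0.001  0.406]
 [-0.406  0.002 -0.914]
 [ 0.    -1.    -0.002]]
scene [1.134 0.61  1.085] 474.15242101420046 [-0.16937976  0.          0.          0.          0.        ]
side [0.267 1.068 1.059] 450.80156283325624 [0.00650241 0.         0.         0.         0.        ]
wrist [ 0.278 -0.422  0.373] 347.47433125348607 [-0.07904981  0.          0.          0.          0.        ]
```

View pics/scene0.png

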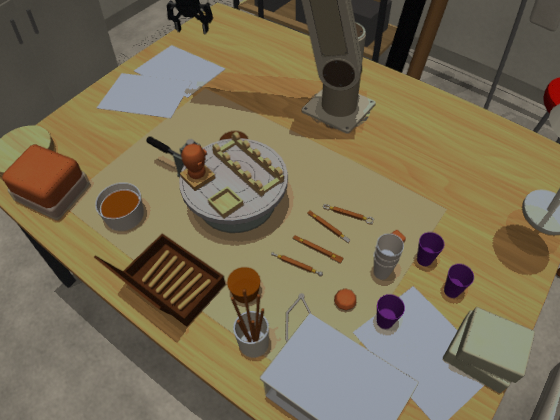

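View pics/side0.png

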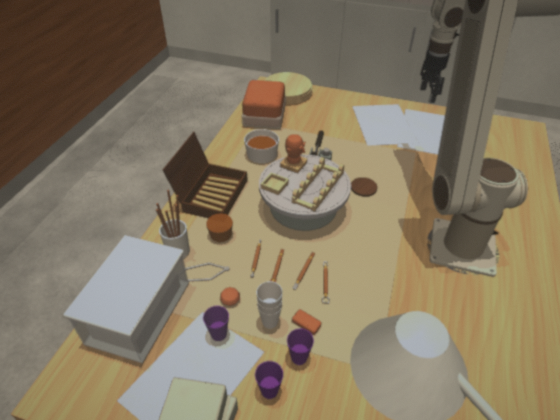

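View pics/wrist0.png

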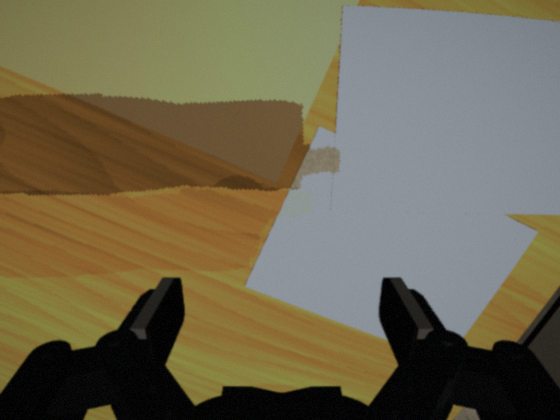

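The scene view shows four tools around (325,235), the turntable at (235,180), its lever at (165,150) and the cup stack at (387,257). I'll enlarge it to mark points.

```bash
python3 - <<'E'
from h import *
a=cv2.imread('pics/scene0.png'); cv2.imwrite('pics/sc_tt.png',cv2.resize(a[120:240,130:300],(765,540),interpolation=cv2.INTER_CUBIC))
cv2.imwrite('pics/sc_tools.png',cv2.resize(a[190:320,260:420],(720,585),interpolation=cv2.INTER_CUBIC))
a=cv2.imread('pics/side0.png'); cv2.imwrite('pics/sd_tt.png',cv2.resize(a[120:235,240:390],(750,575),interpolation=cv2.INTER_CUBIC))
cv2.imwrite('pics/sd_tools.png',cv2.resize(a[230:350,200:350],(750,600),interpolation=cv2.INTER_CUBIC))
E
```

```text
(no output)
```

View pics/sc_tt.png

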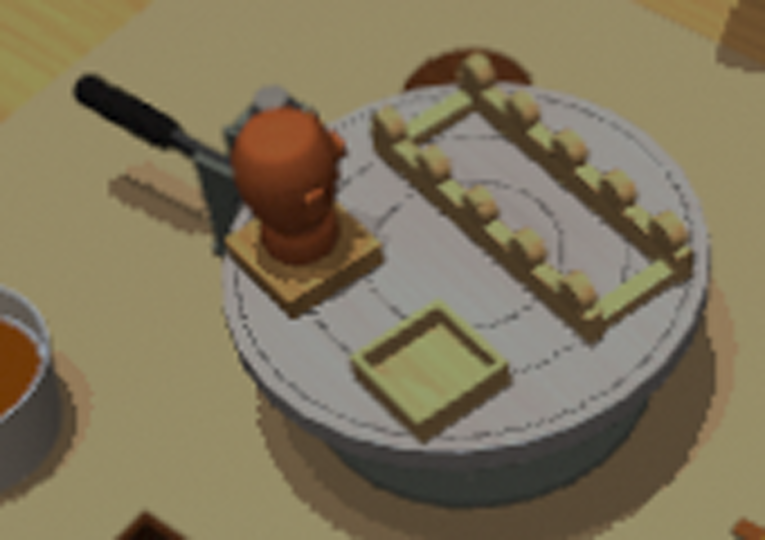

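View pics/sd_tt.png

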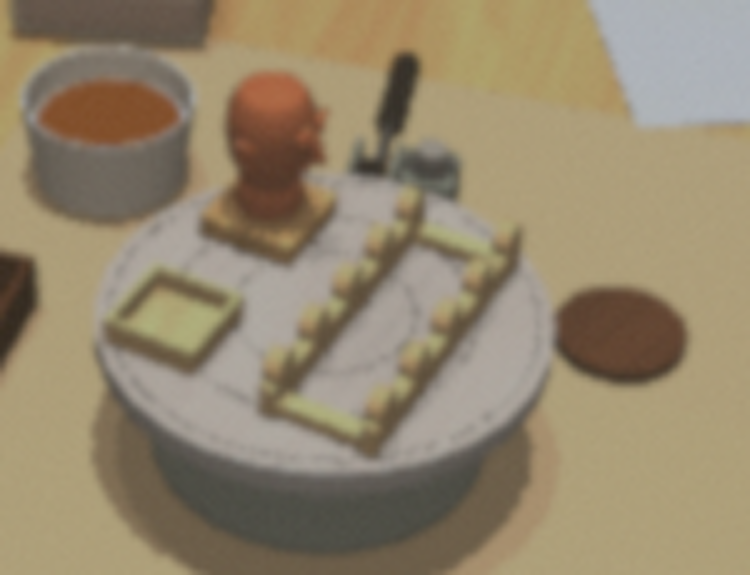

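View pics/sc_tools.png

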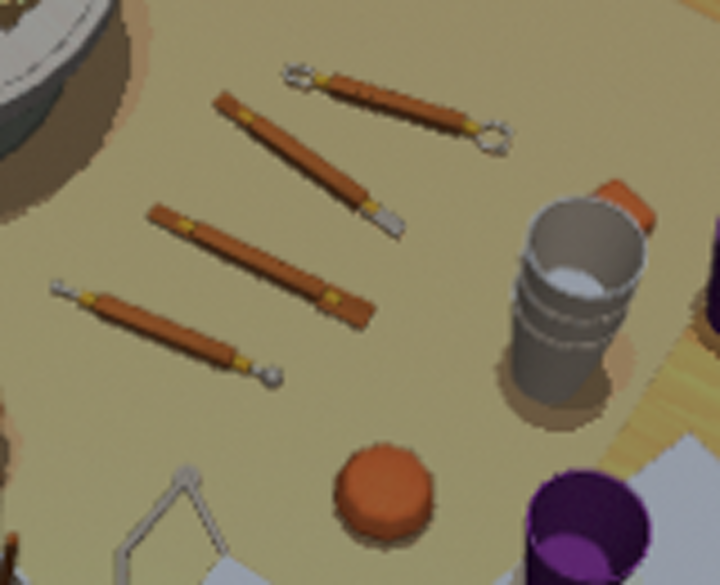

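View pics/sd_tools.png

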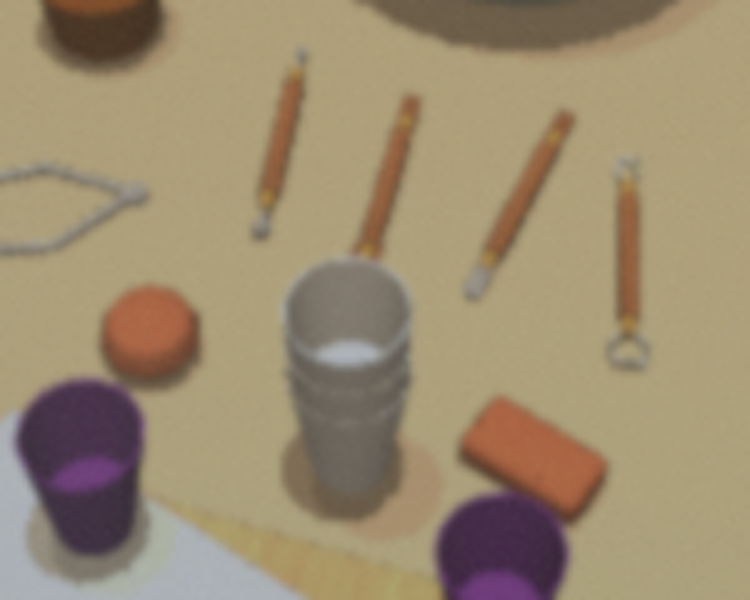

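```bash
python3 - <<'E'
from h import *
s=load('scene0');d=load('side0')
def S(p,o=(130,120),k=4.5): return (p[0]/k+o[0]-.5+.5/k,p[1]/k+o[1]-.5+.5/k)
def pr(n,a,b,tt=True):
    u=S(a,(130,120),4.5) if tt else S(a,(260,190),4.5); v=S(b,(240,120),5) if tt else S(b,(200,230),5)
    p,e=tri(s,u,d,v); print(n,p.round(4),'err',round(e*1000,1)); return p
T={'loop':[((323,80),(628,183)),((472,127),(628,328))],'knife':[((245,117),(556,132)),((370,208),(489,259))],'spat':[((186,225),(406,119)),((332,297),(370,240))],'ball':[((88,299),(296,75)),((243,365),(267,197))]}
for n,(a,b) in T.items():
    p=pr(n,*a,False);q=pr(n,*b,False);m=(p+q)/2; print('  mid',m.round(4),'yaw',round(np.arctan2(q[1]-p[1],q[0]-p[0]),3),'L',np.linalg.norm(p-q).round(4))
A=[(390,120),(435,160),(482,200),(528,243),(577,287)];a=[(408,205),(378,240),(347,280),(313,320),(277,362)]
B=[(478,70),(523,107),(570,147),(618,185),(668,228)];b=[(505,240),(475,275),(447,310),(415,357),(383,397)]
PA=np.array([pr('A',x,y) for x,y in zip(A,a)]);PB=np.array([pr('B',x,y) for x,y in zip(B,b)])
c=(PA.mean(0)+PB.mean(0))/2; v=PA[4]-PA[0]+PB[4]-PB[0]; w=PB.mean(0)-PA.mean(0)
print('rack',c.round(4),'yaw y-axis',np.arctan2(v[1],v[0]),'x-axis',np.arctan2(w[1],w[0]),np.linalg.norm(v)/2,np.linalg.norm(w))
t=np.array([pr('tray',x,y) for x,y in zip([(437,303),(512,365),(425,427),(353,355)],[(107,320),(188,357),(243,293),(160,265)])])
t2=np.array([pr('tray',x,y) for x,y in zip([(437,303),(512,365),(425,427),(353,355)],[(243,293),(188,357),(107,320),(160,265)])])
print(t2.mean(0))
pr('grip0',(90,88),(404,60));pr('grip1',(160,130),(392,128));pr('btn',(270,97),(433,150))
pr('cupbottom',(557,395),(347,492),False);pr('cuprim',(585,245),(347,310),False)
E
```

```text
loop [0.3922 0.2221 0.0123] err 0.2
loop [0.3674 0.3188 0.0087] err 3.5
  mid [0.3798 0.2704 0.0105] yaw 1.822 L 0.0998
knife [0.4437 0.1968 0.0105] err 1.6
knife [0.4559 0.2978 0.0083] err 0.7
  mid [0.4498 0.2473 0.0094] yaw 1.451 L 0.1018
spat [0.5331 0.2144 0.011 ] err 0.1
spat [0.5249 0.3129 0.0142] err 4.2
  mid [0.529  0.2637 0.0126] yaw 1.654 L 0.0989
ball [0.6094 0.1977 0.0081] err 2.2
ball [0.593  0.2967 0.0102] err 0.7
  mid [0.6012 0.2472 0.0092] yaw 1.735 L 0.1004
A [ 0.4933 -0.1033  0.1458] err 7.5
A [ 0.5028 -0.0586  0.1466] err 5.1
A [ 0.5114 -0.0141  0.1461] err 5.2
A [0.5216 0.0296 0.1454] err 4.8
A [0.5317 0.0744 0.1455] err 4.9
B [ 0.425  -0.0896  0.1434] err 6.5
B [ 0.4353 -0.0444  0.1458] err 4.7
B [ 0.4446 -0.0005  0.1471] err 0.1
B [0.453  0.0437 0.145 ] err 4.0
B [0.4627 0.0879 0.1459] err 0.9
rack [ 0.4781 -0.0075  0.1456] yaw y-axis 1.3596431872634418 x-axis 2.94119413841689 0.18161670922949083 0.06943507892387807
tray [0.6274 0.0685 0.1799] err 60.2
tray [0.5898 0.0716 0.1308] err 4.2
tray [ 0.6006 -0.0056  0.0812] err 68.4
tray [ 0.636  -0.0103  0.1281] err 3.0
tray [0.5766 0.0025 0.1285] err 0.2
tray [0.5898 0.0716 0.1308] err 4.2
tray [0.6502 0.0561 0.1292] err 1.3
tray [ 0.636  -0.0103  0.1281] err 3.0
[0.61315295 0.02995013 0.12914988]
grip0 [ 0.5516 -0.3323  0.0969] err 2.4
grip1 [ 0.5437 -0.2761  0.0783] err 8.5
btn [ 0.4999 -0.208   0.1142] err 4.8
cupbottom [ 0.4896  0.4529 -0.0157] err 1.8
cuprim [0.4907 0.4426 0.137 ] err 2.9
```

```bash
cat >> h.py <<'E'
def tgt(pos,tilt_axis_R):
    """units from measured pose to target"""
    o=bot.get_obs(); Rm=R.from_quat(o['tool_rot']); Rt=tilt_axis_R
    sh=Rm.inv().apply(np.array(pos)-o['eef_pos'])/.025
    rv=(Rm.inv()*Rt).as_rotvec()/np.radians(10)
    print('t',round(o['clock'],2),'p',np.round(o['eef_pos'],4),'shift',np.round(sh,2),'rot',np.round(rv,2),'j',np.round(o['joint_pos'],2),'F',np.round(o['ft_force'],1),'w',round(o['grip_width'],4))
def down(xyaw):
    x=np.array([np.cos(xyaw),np.sin(xyaw),0]);y=np.array([0,0,-1.]);return R.from_matrix(np.c_[x,y,np.cross(x,y)])
E
python3 -m handwheel '[[0,-1,0,0,0.5,0],[0,-2,0,0,1,0],[0,-3,0,0,1,0],[0,-3,0,0,1,0],[0,-3,0,0,1,0]]'
python3 - <<'E'
from h import *
st()
tgt([.54,-.22,.33],down(np.pi/2+.1)); tgt([.54,-.22,.33],down(-np.pi/2+.1))
E
```

```text
clock: 0.78
eef_pos: [0.2027, -0.4566, 0.3052]
tool_rot: [-0.086, 0.702, -0.701, 0.086]
ft_force: [-0.3, -0.2, 0.5]
grip_width: 0.0852
t 0.78 p [ 0.2027 -0.4566  0.3052] F [-0.3 -0.2  0.5] w 0.0852
[[-0.971 -0.001  0.241]
 [-0.241  0.001 -0.971]
 [ 0.    -1.    -0.002]]
t 0.78 p [ 0.2027 -0.4566  0.3052] shift [-15.37  -0.99  -5.94] rot [0.01 9.82 0.01] j [-1.15  0.22  0.17  1.52 -0.    1.75] F [-0.3 -0.2  0.5] w 0.0852
t 0.78 p [ 0.2027 -0.4566  0.3052] shift [-15.37  -0.99  -5.94] rot [ 0.01 -8.18 -0.01] j [-1.15  0.22  0.17  1.52 -0.    1.75] F [-0.3 -0.2  0.5] w 0.0852
```

```bash
python3 -m handwheel '[[-2,-0.8,-1,0,-1,0],[-4,-1.6,-2,0,-2,0],[-6,-2.4,-3,0,-3,0],[-8,-3,-4,0,-4,0],[-9,-3.8,-4.5,0,-5,0]]'
python3 - <<'E'
from h import *
tgt([.50,-.14,.40],down(-np.pi/2+.1))
E
```

```text
clock: 1.4
eef_pos: [0.3955, -0.2913, 0.3999]
tool_rot: [-0.377, 0.599, -0.597, 0.377]
ft_force: [-1.3, -1.1, 0.1]
grip_width: 0.0855
t 1.4 p [ 0.3955 -0.2913  0.3999] shift [-7.27 -0.    1.16] rot [ 0.02 -3.13 -0.01] j [-0.64  0.23  0.42  1.77  0.    1.38] F [-1.3 -1.1  0.1] w 0.0855
```

```bash
python3 -m handwheel '[[-2,0,0.3,0,-1,0],[-4,0,0.6,0,-2,0],[-6,0,0.9,0,-3,0],[-7.3,0,1.2,0,-3.2,0],[-7.3,0,1.2,0,-3.2,0]]'
python3 - <<'E'
from h import *
st();c=snap('wrist','w1.png')
E
```

```text
clock: 2.02
eef_pos: [0.5021, -0.1408, 0.399]
tool_rot: [0.527, -0.474, 0.471, -0.526]
ft_force: [-0.2, 0.2, 0.1]
grip_width: 0.0851
t 2.02 p [ 0.5021 -0.1408  0.399 ] F [-0.2  0.2  0.1] w 0.0851
[[ 0.107 -0.004  0.994]
 [-0.994  0.001  0.107]
 [-0.002 -1.    -0.004]]
```

View pics/w1.png

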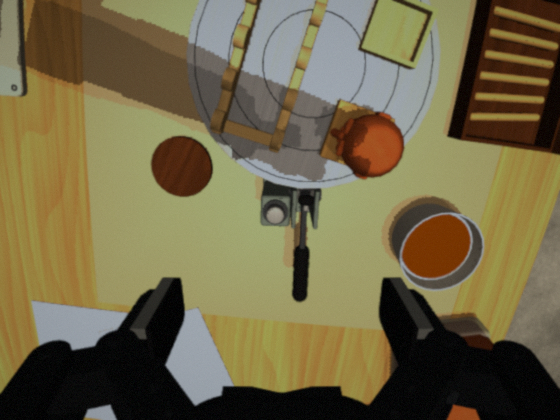

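The wrist view from above shows the grip from (300,248) to (300,300), the button top at (275,214), and the wheel rings centred near (313,63). The head is at (372,145).

```bash
python3 - <<'E'
from h import *
c=load('w1')
w=onz(c,[(313,63)],.11)[0];print('wheel c',w)
rim=onz(c,[(188,70),(200,115),(250,168),(310,186),(370,182),(437,75),(425,115)],.11)[:,:2]
A=np.c_[2*rim,np.ones(len(rim))];s=np.linalg.lstsq(A,(rim**2).sum(1),rcond=None)[0];print('circ',s[:2],np.sqrt(s[2]+s[0]**2+s[1]**2))
g0,g1=onz(c,[(301,248)],.075+.09*np.sin(.1)+.011)[0],onz(c,[(300,300)],.075+.15*np.sin(.1)+.008)[0]
print('grip',g0,g1,'btn',onz(c,[(275,214)],.117), 'btn z from tri with scene',tri(c,(275,214),load('scene0'),(130+270/4.5,120+97/4.5)))
for C in(w[:2],s[:2]):
    m=(g0+g1)[:2]/2-C;print('r',np.linalg.norm(m),'yaw',np.arctan2(m[1],m[0])+np.pi/2)
print('tri grip tip',tri(c,(300,298),load('scene0'),(130+90/4.5,120+88/4.5)),tri(c,(300,298),load('side0'),(240+404/5,120+60/5)))
print('head block',onz(c,[(341,99),(321,156)],.125))
E
python3 - <<'E'
import cv2
a=cv2.imread('pics/w1.png');cv2.imwrite('pics/w1z.png',cv2.resize(a[130:310,230:420],(760,600)[:2],interpolation=cv2.INTER_CUBIC))
E
```

```text
wheel c [ 0.52567978 -0.01837928  0.11      ]
circ [ 0.52916585 -0.02345423] 0.1471520719162952
grip [ 0.54258253 -0.259609    0.09498501] [ 0.55153902 -0.34241739  0.09797501] btn [[ 0.50067643 -0.2055242   0.117     ]] btn z from tri with scene (array([ 0.50082942, -0.20545432,  0.1179278 ]), np.float64(0.0005802941764783893))
r 0.28344148801765284 yaw 0.07550528010056334
r 0.27813523570873916 yaw 0.06438342869271829
tri grip tip (array([ 0.55018202, -0.33736059,  0.09505183]), np.float64(0.006268901384232559)) (array([ 0.55337789, -0.34831534,  0.08311493]), np.float64(0.0007509196997539791))
head block [[ 0.56183687 -0.05495909  0.125     ]
 [ 0.54810547 -0.12316857  0.125     ]]
```

View pics/w1z.png

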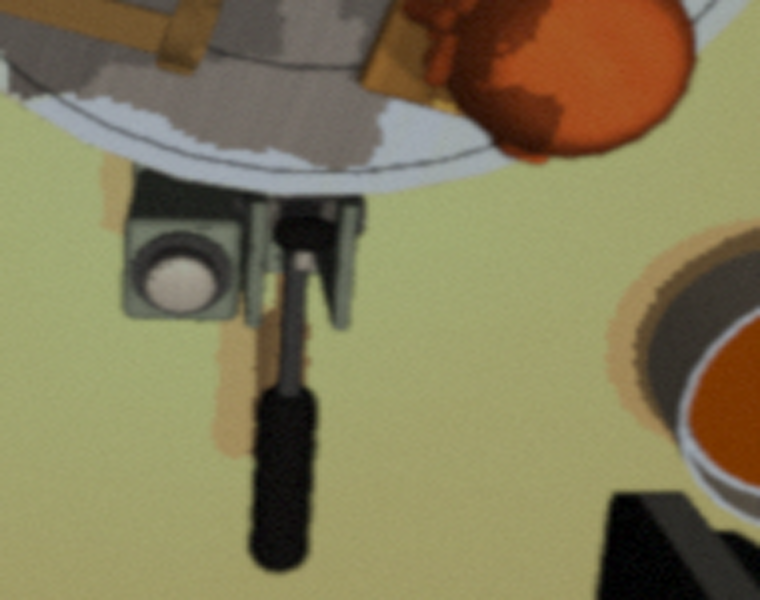

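```bash
python3 -m handwheel '[[1,0,0,0,-1,0],[2,0,0.5,0,-2,0],[4,0,1,0,-3,0],[5,0,1.5,0,-4,0],[6.1,0,2.4,0,-5,0]]'
for i in 1 2; do python3 -m handwheel '[[0,0,0,0,-1,0],[0,0,0,0,-2,0],[0,0,0,0,-3,0],[0,0,0,0,-4,0],[0,0,0,0,-5,0]]';done
python3 - <<'E'
from h import *
tgt([.547,-.30,.087+.06],down(np.pi/2+.09))
E
```

```text
clock: 2.7
eef_pos: [0.5755, -0.2909, 0.4014]
tool_rot: [0.676, -0.206, 0.206, -0.676]
ft_force: [1.4, -0.1, 0.6]
grip_width: 0.0856
clock: 3.32
eef_pos: [0.5756, -0.2898, 0.4006]
tool_rot: [-0.7, -0.099, 0.1, 0.7]
ft_force: [-0.5, -0.1, 0.1]
grip_width: 0.0855
clock: 3.95
eef_pos: [0.5756, -0.2898, 0.4007]
tool_rot: [-0.592, -0.385, 0.386, 0.593]
ft_force: [-0.2, 0.1, -0.1]
grip_width: 0.0857
t 3.95 p [ 0.5756 -0.2898  0.4007] shift [-0.83 10.15  0.86] rot [-0.01 -2.9   0.  ] j [-0.47  0.63  1.05  1.99 -0.   -1.62] F [-0.2  0.1 -0.1] w 0.0857
```

```bash
python3 -m handwheel '[[-0.8,1.5,0.8,0,-1,0],[-0.8,3,0.8,0,-2,0],[-0.8,5,0.8,0,-2.9,0],[-0.8,6,0.8,0,-2.9,0],[-0.8,7,0.8,0,-2.9,0]]' 0.2
python3 - <<'E'
from h import *
tgt([.547,-.30,.087+.06],down(np.pi/2+.09)); snap('wrist','w2.png')
E
```

```text
clock: 4.58
eef_pos: [0.5484, -0.2994, 0.2244]
tool_rot: [-0.478, -0.52, 0.521, 0.479]
ft_force: [0.1, 0.3, -1.0]
grip_width: 0.0512
t 4.58 p [ 0.5484 -0.2994  0.2244] shift [-0.02  3.1   0.05] rot [-0.01 -0.04  0.01] j [-0.5   0.5   0.37  1.44 -0.   -2.15] F [ 0.1  0.3 -1. ] w 0.0512
```

View pics/w2.png

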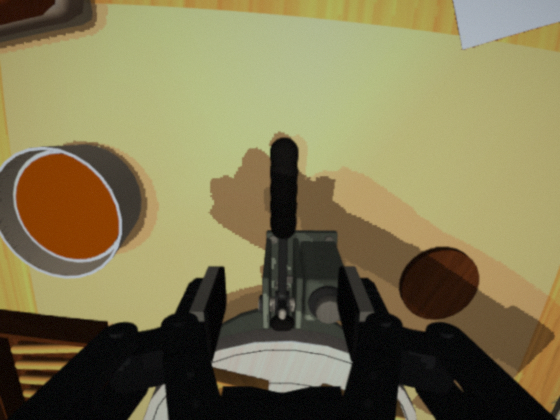

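```bash
python3 - <<'E'
from h import *
c=load('w2');g=onz(c,[(284,140),(283,236),(284,187)],.09);print(g,np.arctan2(*(g[1]-g[0])[:2]))
print(tri(c,(284,187),load('w1'),(301,274)), 'btn',tri(c,(322,303),load('w1'),(275,213)))
E
```

```text
[[ 0.55039202 -0.34581154  0.09      ]
 [ 0.54418126 -0.26398033  0.09      ]
 [ 0.54708798 -0.30757121  0.09      ]] -0.07575197696147895
(array([ 0.54796469, -0.30610574,  0.08519672]), np.float64(0.002095988862524482)) btn (array([ 0.50271786, -0.20843603,  0.10324353]), np.float64(0.004040523594460373))
```

```bash
python3 -m handwheel '[[-0.1,2,0,0,0,0],[-0.2,4,0,0,0,0],[-0.2,5.5,0,0,0,0],[-0.2,6.2,0,0,0,0],[-0.2,6.2,0,0,0,0]]'
python3 - <<'E'
from h import *
tgt([.5475,-.304,.070],down(np.pi/2+.08))
E
python3 -m handwheel '[[0,0,0,0,0,0],[0,0,0,0,0,0],[0,0,0,0,0,0],[0,0,0,0,0,0],[0,0,0,0,0,0]]' -1
python3 - <<'E'
from h import *
st()
# rows for arc lift, tilt gain
yaw=.08;Y=np.array([-np.sin(yaw),np.cos(yaw),0]);Z=np.array([0,0,1.]);H=np.array([.5475,-.304,0])+Y*.1194;H[2]=.075
o=bot.get_obs();R0=R.from_quat(o['tool_rot']);p0=o['eef_pos']
def tcp(th,lean): return H-Y*.12*np.cos(.1+th)+Z*.12*np.sin(.1+th) -.019*(Z*np.cos(lean)+Y*np.sin(lean))
b=tcp(0,0);print(b-p0)
for th in np.arange(.1,.75,.05):
    ln=.6*th; print(round(th,2),np.round(R0.inv().apply(tcp(th,ln)-b)/.025,2),np.round(ln/np.radians(10),2))
E
```

```text
clock: 5.25
eef_pos: [0.5486, -0.3036, 0.0695]
tool_rot: [-0.477, -0.52, 0.521, 0.48]
ft_force: [-0.6, 0.1, 0.6]
grip_width: 0.0513
t 5.25 p [ 0.5486 -0.3036  0.0695] shift [-0.01 -0.02  0.04] rot [-0.02  0.03  0.01] j [-0.51  0.6   0.12  1.1  -0.   -2.16] F [-0.6  0.1  0.6] w 0.0513
clock: 5.88
eef_pos: [0.5471, -0.3047, 0.0731]
tool_rot: [-0.478, -0.518, 0.523, 0.48]
ft_force: [-10.3, -1.5, 5.3]
grip_width: 0.0201
t 5.88 p [ 0.5471 -0.3047  0.0731] F [-10.3  -1.5   5.3] w 0.0201
[[-0.084 -0.006 -0.996]
 [ 0.997 -0.002 -0.084]
 [-0.002 -1.     0.006]]
[ 0.00043127  0.00072651 -0.00507054]
0.1 [ 0.03 -0.48  0.  ] 0.34
0.15 [ 0.06 -0.71  0.  ] 0.52
0.2 [ 0.1  -0.94  0.01] 0.69
0.25 [ 0.15 -1.18  0.01] 0.86
0.3 [ 0.22 -1.4   0.01] 1.03
0.35 [ 0.29 -1.63  0.01] 1.2
0.4 [ 0.38 -1.84  0.01] 1.38
0.45 [ 0.48 -2.06  0.01] 1.55
0.5 [ 0.59 -2.27  0.01] 1.72
0.55 [ 0.7  -2.47  0.01] 1.89
0.6 [ 0.83 -2.66  0.01] 2.06
0.65 [ 0.97 -2.85  0.01] 2.23
0.7 [ 1.12 -3.03  0.01] 2.41
```

```bash
python3 -m handwheel '[[0.03,-0.48,0,0,0,0.34],[0.1,-0.94,0,0,0,0.69],[0.22,-1.4,0,0,0,1.03],[0.38,-1.84,0,0,0,1.38],[0.38,-1.84,0,0,0,1.38]]'
python3 -m handwheel '[[0.15,-0.3,0,0,0,0.2],[0.15,-0.3,0,0,0,0.2],[0.15,-0.3,0,0,0,0.2],[0.15,-0.3,0,0,0,0.2],[0.15,-0.3,0,0,0,0.2]]'
python3 - <<'E'
from h import *
st(); snap('wrist','w3.png');c=snap('scene','s3.png');
a=cv2.imread('pics/s3.png'); cv2.imwrite('pics/s3z.png',cv2.resize(a[90:220,110:260],(690,598),interpolation=cv2.INTER_CUBIC))
E
```

```text
clock: 6.5
eef_pos: [0.5461, -0.2922, 0.1168]
tool_rot: [-0.534, -0.459, 0.577, 0.414]
ft_force: [-6.8, 2.2, -3.0]
grip_width: 0.0202
clock: 7.12
eef_pos: [0.5458, -0.2884, 0.1224]
tool_rot: [-0.543, -0.449, 0.584, 0.404]
ft_force: [-6.8, -1.0, -5.4]
grip_width: 0.0196
t 7.12 p [ 0.5458 -0.2884  0.1224] F [-6.8 -1.  -5.4] w 0.0196
[[-0.084  0.016 -0.996]
 [ 0.959 -0.27  -0.086]
 [-0.271 -0.963  0.007]]
```

View pics/w3.png

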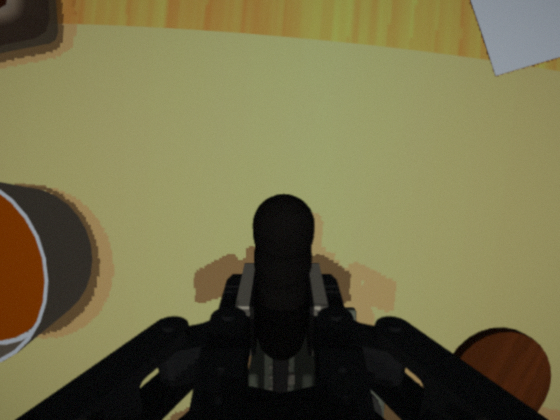

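View pics/s3z.png

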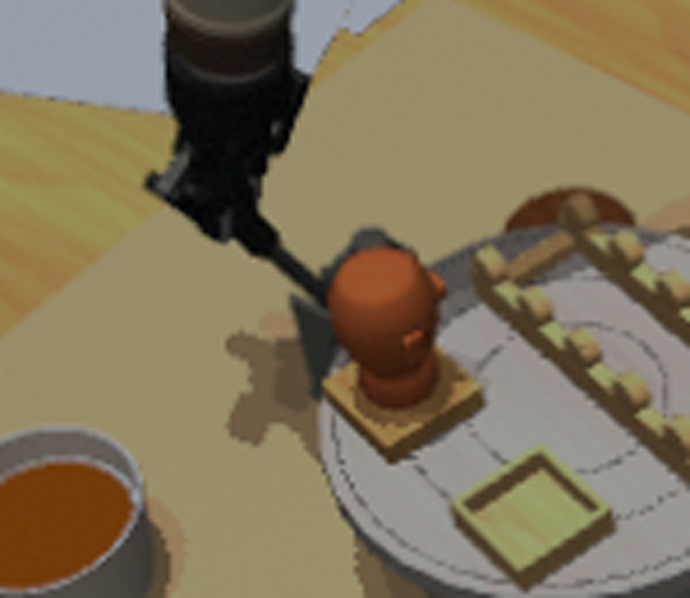

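```bash
python3 -m handwheel '[[0.1,-0.25,0,0,0,0.2],[0.2,-0.5,0,0,0,0.4],[0.3,-0.7,0,0,0,0.57],[0.3,-0.7,0,0,0,0.57],[0.3,-0.7,0,0,0,0.57]]'
cat >> h.py <<'E'
def lev():
    o,Rm=st(); g=o['eef_pos']-.019*Rm[:,1]; a=np.arctan2(g[2]-.075,-.185-g[1])-.1; print('lever~',a, 'r',np.hypot(g[2]-.075,-.185-g[1]))
E
python3 -c "
from h import *
lev()"
```

```text
clock: 7.85
eef_pos: [0.545, -0.2775, 0.1373]
tool_rot: [-0.566, -0.42, 0.602, 0.375]
ft_force: [-4.4, -3.8, -8.9]
grip_width: 0.02
t 7.85 p [ 0.545  -0.2775  0.1373] F [-4.4 -3.8 -8.9] w 0.02
[[-0.079  0.025 -0.997]
 [ 0.927 -0.366 -0.082]
 [-0.367 -0.93   0.006]]
lever~ 0.6515807835163141 r 0.11706063675597067
```

```bash
python3 -m handwheel '[[0,0,0,0,0,0],[0,0,0,0,0,0],[0,0,0,0,0,0],[0,0,0,0,0,0],[0,-0.5,0,0,0,0]]' 0.2
python3 -m handwheel '[[-0.2,-1,0,0,0,-0.5],[-0.3,-2,0,0,0,-1],[-0.4,-3,0,0,0,-1.6],[-0.6,-4,0,0,0,-2.1],[-0.8,-5,0,0,0,-2.1]]'
python3 - <<'E'
from h import *
st(); c=snap('scene','s4.png');d=snap('side','d4.png');snap('wrist','w4.png')
a=cv2.imread('pics/s4.png'); cv2.imwrite('pics/s4z.png',cv2.resize(a[100:180,130:220],(720,640)[:2],interpolation=cv2.INTER_CUBIC)[:600])
a=cv2.imread('pics/d4.png'); cv2.imwrite('pics/d4z.png',cv2.resize(a[110:185,280:370],(720,600),interpolation=cv2.INTER_CUBIC))
E
```

```text
clock: 8.48
eef_pos: [0.5474, -0.2717, 0.1497]
tool_rot: [-0.566, -0.423, 0.601, 0.373]
ft_force: [-0.2, 0.8, 0.5]
grip_width: 0.0513
clock: 9.1
eef_pos: [0.5457, -0.2461, 0.2753]
tool_rot: [-0.481, -0.519, 0.523, 0.476]
ft_force: [1.0, -0.3, -0.3]
grip_width: 0.0512
t 9.1 p [ 0.5457 -0.2461  0.2753] F [ 1.  -0.3 -0.3] w 0.0512
[[-0.084  0.001 -0.996]
 [ 0.996 -0.009 -0.084]
 [-0.009 -1.    -0.001]]
```

View pics/w4.png

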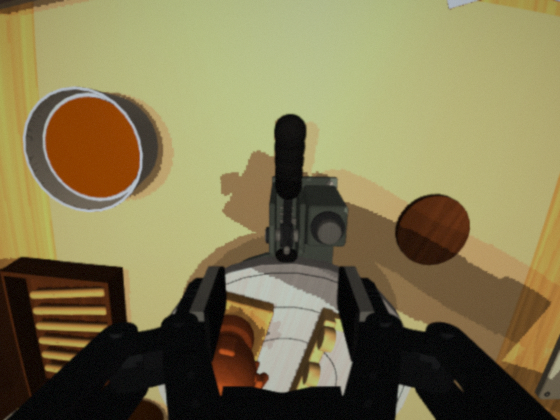

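View pics/s4z.png

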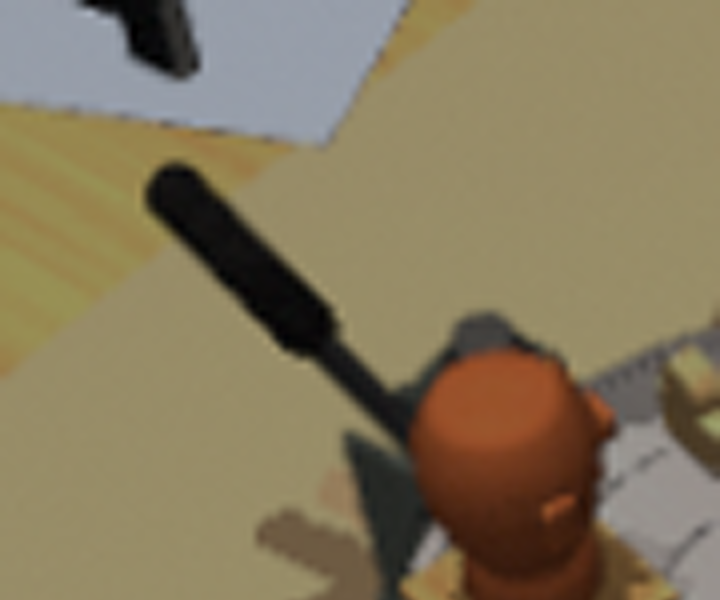

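View pics/d4z.png

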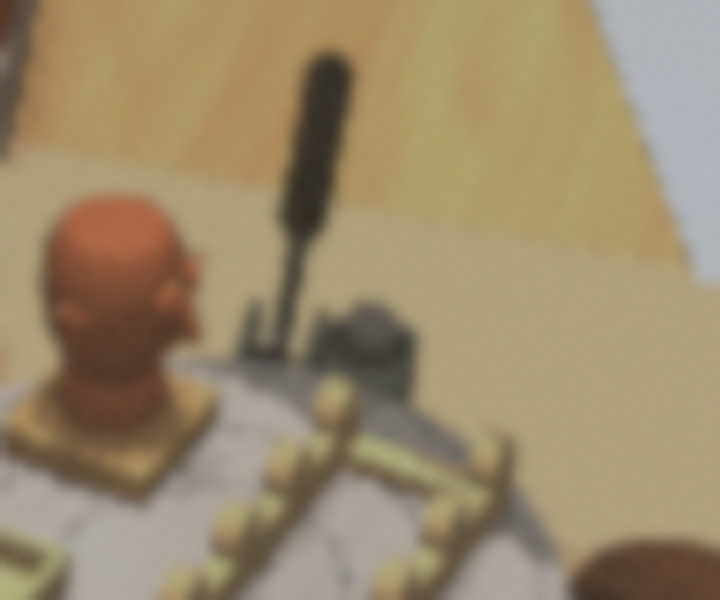

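```bash
python3 - <<'E'
from h import *
s=load('s4');d=load('d4');w=load('w4')
a=(130+241/8-.5,100+258/8-.5);b=(280+315/8-.5,110+147/8-.5);
for p,e in (tri(s,a,d,b),tri(s,a,w,(290,158)),tri(d,b,w,(290,158))):
    print(p.round(4),e.round(4),np.arctan2(p[2]-.075,-.185-p[1])-.1)
# tip circle
e1=(130+178/8-.5,100+190/8-.5);e2=(280+330/8-.5,110+72/8-.5)
print(tri(s,e1,d,e2))
E
```

```text
[ 0.5463 -0.2765  0.1513] 0.0052 0.594833343291611
[ 0.5444 -0.2806  0.1508] 0.001 0.5699297962586722
[ 0.5464 -0.2798  0.1464] 0.0034 0.5451398415844834
(array([ 0.54775918, -0.30183715,  0.17372717]), np.float64(0.0034903557181378874))
```

The grip triangulates to a lever angle of 0.55–0.59, which is the third notch, and it has been let go. Next I'll look at the tools.

```bash
python3 -m handwheel '[[-1,-2,0,0,1,0],[-1.5,-4,0,0,2,0],[-1.5,-5,0,0,3,0],[-1.5,-5,0,0,4,0],[-1.5,-5,0,0,5,0]]' -0.18
python3 -m handwheel '[[0,0,0,0,1,0],[0,0,0,0,2,0],[0,0,0,0,3,0],[0,0,0,0,4,0],[0,0,0,0,5,0]]'
python3 -m handwheel '[[0,0,0,0,1,0],[0,0,0,0,2,0],[0,0,0,0,3,0],[0,0,0,0,4,0],[0,0,0,0,5,0]]'
python3 - <<'E'
from h import *
tgt([.49,.19,.33],down(-1.4))
E
```

```text
clock: 9.88
eef_pos: [0.549, -0.281, 0.3981]
tool_rot: [0.657, 0.267, -0.27, -0.651]
ft_force: [-0.3, 0.1, -0.7]
grip_width: 0.035
clock: 10.5
eef_pos: [0.5488, -0.2807, 0.3976]
tool_rot: [0.709, -0.033, 0.033, -0.704]
ft_force: [-0.1, 0.1, 0.1]
grip_width: 0.035
clock: 11.12
eef_pos: [0.5488, -0.2808, 0.3976]
tool_rot: [0.629, -0.328, 0.329, -0.624]
ft_force: [0.6, -0.7, -0.0]
grip_width: 0.035
t 11.12 p [ 0.5488 -0.2808  0.3976] shift [-16.84   2.56   8.79] rot [0.03 2.49 0.04] j [-0.47  0.53  0.86  1.9  -0.01  0.5 ] F [ 0.6 -0.7 -0. ] w 0.035
```

```bash
python3 -m handwheel '[[-2,0,1,0,0.5,0],[-4,0,2,0,1,0],[-6,0,3,0,1.5,0],[-8,0,4,0,2,0],[-10,0,5.2,0,2.5,0]]'
python3 - <<'E'
from h import *
tgt([.49,.19,.33],down(-1.4)); snap('wrist','w5.png')
E
```

```text
clock: 11.75
eef_pos: [0.5111, -0.0, 0.3956]
tool_rot: [0.543, -0.454, 0.457, -0.538]
ft_force: [-0.2, 0.1, -0.3]
grip_width: 0.035
t 11.75 p [ 0.5111 -0.      0.3956] shift [-7.66  2.55  0.46] rot [ 0.01 -0.    0.05] j [ 0.01  0.26  0.46  1.77 -0.01  1.41] F [-0.2  0.1 -0.3] w 0.035
```

View pics/w5.png

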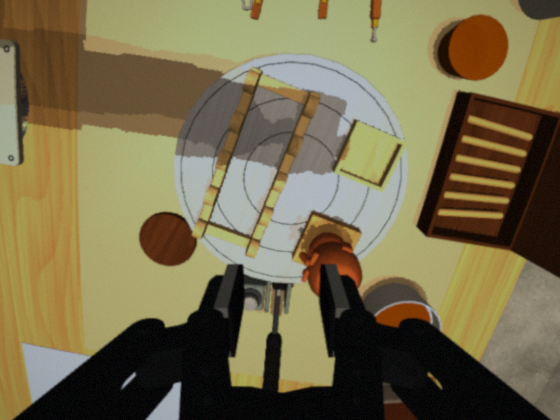

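```bash
python3 - <<'E'
import cv2
a=cv2.imread('pics/w5.png');cv2.imwrite('pics/w5z.png',cv2.resize(a[60:260,180:420],(720,600),interpolation=cv2.INTER_CUBIC))
E
python3 -m handwheel '[[-2,0.5,0,0,0,0],[-4,1,0,0,0,0],[-6,1.8,0,0,0,0],[-7.6,2.5,0.4,0,0,0],[-7.6,2.5,0.4,0,0,0]]'
python3 - <<'E'
from h import *
tgt([.49,.19,.33],down(-1.4)); snap('wrist','w6.png')
E
```

```text
clock: 12.42
eef_pos: [0.4878, 0.1886, 0.3292]
tool_rot: [0.547, -0.452, 0.455, -0.539]
ft_force: [0.4, -0.3, -0.9]
grip_width: 0.0348
t 12.43 p [0.4878 0.1886 0.3292] shift [-0.04 -0.03  0.1 ] rot [0.04 0.05 0.06] j [ 0.37  0.28  0.31  1.61 -0.01  1.77] F [ 0.4 -0.3 -0.9] w 0.0348
```

View pics/w5z.png

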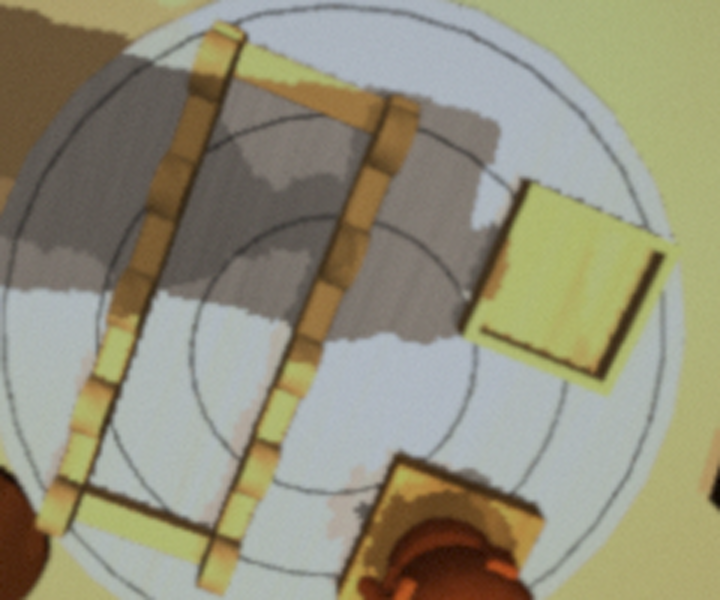

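View pics/w6.png

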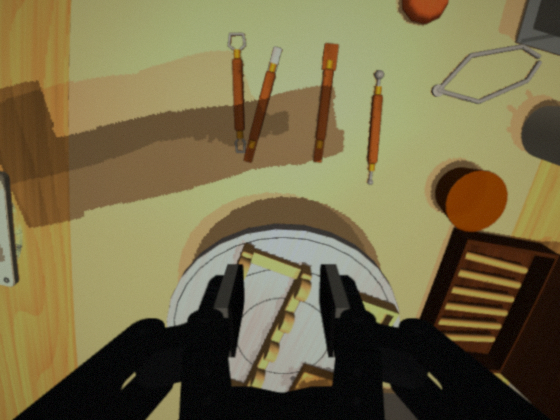

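The loop and knife are now close together, at (238,95) and (262,105), so one of them was knocked aside. I'll re-measure.

```bash
python3 - <<'E'
from h import *
a=cv2.imread('pics/w6.png');cv2.imwrite('pics/w6z.png',cv2.resize(a[25:190,210:400],(684,594),interpolation=cv2.INTER_CUBIC))
for n in('scene','side'): snap(n,n+'6.png')
a=cv2.imread('pics/scene6.png');cv2.imwrite('pics/s6z.png',cv2.resize(a[190:320,260:420],(720,585),interpolation=cv2.INTER_CUBIC))
E
```

```text
(no output)
```

View pics/w6z.png

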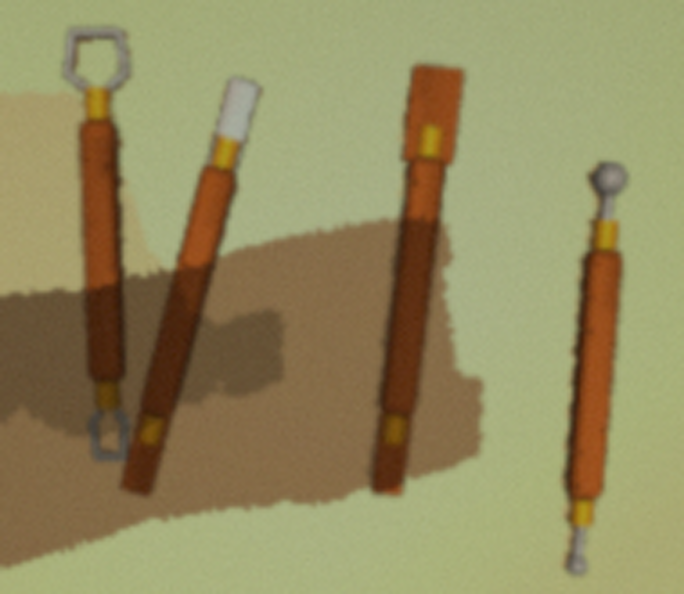

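View pics/s6z.png

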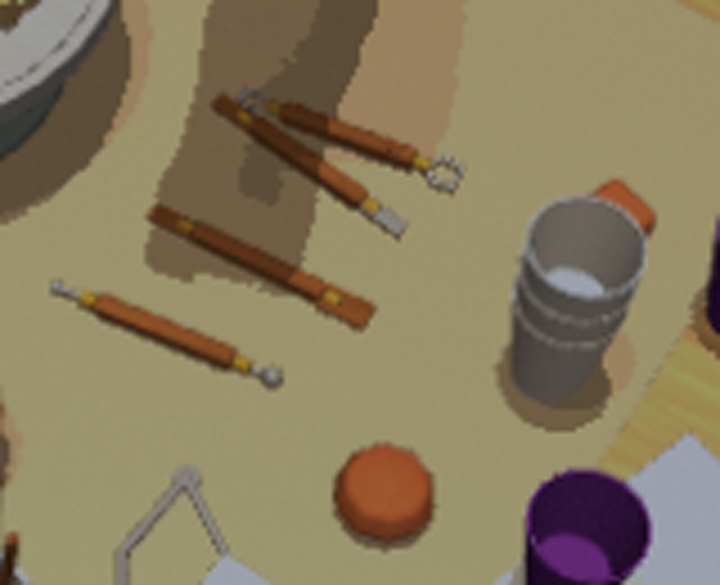

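```bash
cat > meas.py <<'E'
from h import *
E
python3 - <<'E'
from h import *
w=load('w6');s=load('scene6')
def W(p): return (p[0]/3.6+210-.4,p[1]/3.6+25-.4)
def S(p): return (p[0]/4.5+260-.4,p[1]/4.5+190-.4)
T={'loop':[(97,103),(107,396)],'knife':[(225,153),(151,430)],'spat':[(431,141),(395,430)],'ball':[(606,234),(582,511)]}
Q={'loop':[(421,165),(272,107)],'knife':[(370,208),(245,117)],'spat':[(332,297),(186,225)],'ball':[(243,365),(88,299)]}
for n in T:
    p,q=onz(w,[W(x) for x in T[n]],.0085); m=(p+q)/2
    print(n,m.round(4),'yaw',np.arctan2(*(q-p)[1::-1]).round(3),'L',np.linalg.norm(p-q).round(4),[np.r_[tri(w,W(a),s,S(b))[0],tri(w,W(a),s,S(b))[1]].round(4) for a,b in zip(T[n],Q[n])])
c=load('w5')
def V(p): return (p[0]/3+180-.33,p[1]/3+60-.33)
L=[(215,60),(172,183),(130,290),(93,402),(60,507)];Rr=[(400,130),(348,250),(302,362),(257,468),(217,567)]
PL=onz(c,[V(p) for p in L],.150);PR=onz(c,[V(p) for p in Rr],.150)
print(PL.round(4),PR.round(4));m=(PL.mean(0)+PR.mean(0))/2;v=PL[0]-PL[4]+PR[0]-PR[4];u=PR.mean(0)-PL.mean(0)
print('rack',m,'y yaw',np.arctan2(v[1],v[0])-np.pi/2,'x yaw',np.arctan2(u[1],u[0]),np.linalg.norm(v)/2,np.linalg.norm(u))
t=onz(c,[V(p) for p in [(530,182),(672,242),(607,393),(465,333)]],.129);print(t.round(4),t.mean(0))
d=t[1]-t[0];print('tray yaw',np.arctan2(d[1],d[0]))
hb=onz(c,[V(p) for p in[(400,457),(543,517)]],.12);print('head block',hb)
E
```

```text
loop [0.418  0.2569 0.0085] yaw -1.391 L 0.1003 [array([0.409 , 0.3061, 0.0075, 0.0006]), array([0.4273, 0.2073, 0.01  , 0.0011])]
knife [0.45   0.2479 0.0085] yaw -1.675 L 0.1002 [array([0.4553, 0.2976, 0.0079, 0.0005]), array([0.4451, 0.1983, 0.0118, 0.0007])]
spat [0.5289 0.2644 0.0085] yaw -1.485 L 0.1007 [array([5.244e-01, 3.141e-01, 1.100e-02, 4.000e-04]), array([5.329e-01, 2.144e-01, 1.080e-02, 2.000e-04])]
ball [0.6006 0.2467 0.0085] yaw -1.402 L 0.0999 [array([5.923e-01, 2.962e-01, 8.200e-03, 4.000e-04]), array([0.609 , 0.1972, 0.0089, 0.0007])]
[[ 0.4639  0.0895  0.15  ]
 [ 0.4547  0.0448  0.15  ]
 [ 0.4443  0.0032  0.15  ]
 [ 0.4353 -0.0427  0.15  ]
 [ 0.4266 -0.0888  0.15  ]] [[ 0.5327  0.0771  0.15  ]
 [ 0.5221  0.0317  0.15  ]
 [ 0.5126 -0.0132  0.15  ]
 [ 0.5023 -0.0587  0.15  ]
 [ 0.4928 -0.1042  0.15  ]]
rack [ 0.47873015 -0.00613386  0.15      ] y yaw -0.21112074393252644 x yaw -0.21406728396033045 0.18389901772530748 0.06912208993855105
[[ 0.5875  0.0667  0.129 ]
 [ 0.6482  0.0544  0.129 ]
 [ 0.6386 -0.0098  0.129 ]
 [ 0.5756  0.0045  0.129 ]] [0.61246082 0.02892638 0.129     ]
tray yaw -0.19967195408355268
head block [[ 0.56175809 -0.05448086  0.12      ]
 [ 0.62872307 -0.07098332  0.12      ]]
```

```bash
python3 - <<'E'
from h import *
tgt([.6006,.2467,.06],down(-1.402))
E
```

```text
t 12.57 p [0.4892 0.186  0.3322] shift [-1.72 10.86  4.83] rot [0.01 0.03 0.05] j [ 0.37  0.27  0.31  1.61 -0.01  1.77] F [-0.1 -1.   0.3] w 0.0351
```

```bash
python3 -m handwheel '[[-0.4,1.5,1.5,0,0,0.05],[-0.9,3.5,3,0,0,0.05],[-1.5,5.5,4.4,0,0,0.05],[-1.7,7.5,4.8,0,0,0.05],[-1.7,9.5,4.8,0,0,0.05]]'
python3 - <<'E'
from h import *
tgt([.6006,.2467,.004],down(-1.402))
E
```

```text
clock: 13.2
eef_pos: [0.602, 0.2459, 0.093]
tool_rot: [-0.541, 0.455, -0.455, 0.541]
ft_force: [0.4, 0.1, -0.5]
grip_width: 0.0349
t 13.2 p [0.602  0.2459 0.093 ] shift [-0.04  3.56 -0.05] rot [-0.    0.02 -0.  ] j [ 0.39  0.62  0.22  1.17 -0.    1.79] F [ 0.4  0.1 -0.5] w 0.0349
```

```bash
python3 -m handwheel '[[0,1.2,-0.05,0,0,0],[0,2.2,-0.05,0,0,0],[0,3,-0.05,0,0,0],[0,3.5,-0.05,0,0,0],[0,3.5,-0.05,0,0,0]]'
python3 -m handwheel '[[0,0,0,0,0,0],[0,0,0,0,0,0],[0,0,0,0,0,0],[0,0,0,0,0,0],[0,0,0,0,0,0]]' -1
python3 -m handwheel '[[0,-1,0,0,0,0],[0,-2.5,0,0,0,0],[0,-4.5,0,0,0,0],[0,-6.5,0,0,0,0],[0,-8,0,0,0,0]]'
python3 - <<'E'
from h import *
tgt([.4643,-.074,.21],down(-.211));snap('wrist','w7.png')
E
```

```text
clock: 13.82
eef_pos: [0.5989, 0.2456, 0.0064]
tool_rot: [0.542, -0.456, 0.455, -0.54]
ft_force: [0.7, 1.5, 0.1]
grip_width: 0.035
clock: 14.45
eef_pos: [0.6002, 0.2471, 0.0085]
tool_rot: [-0.541, 0.454, -0.455, 0.542]
ft_force: [0.2, -1.0, 6.0]
grip_width: 0.0104
clock: 15.08
eef_pos: [0.5994, 0.2472, 0.2094]
tool_rot: [-0.541, 0.455, -0.455, 0.542]
ft_force: [0.9, 0.6, -0.4]
grip_width: 0.0106
t 15.07 p [0.5994 0.2472 0.2094] shift [11.72 -0.04 -7.54] rot [-0.01 -6.8   0.  ] j [0.39 0.55 0.41 1.43 0.   1.79] F [ 0.9  0.6 -0.4] w 0.0106
```

View pics/w7.png

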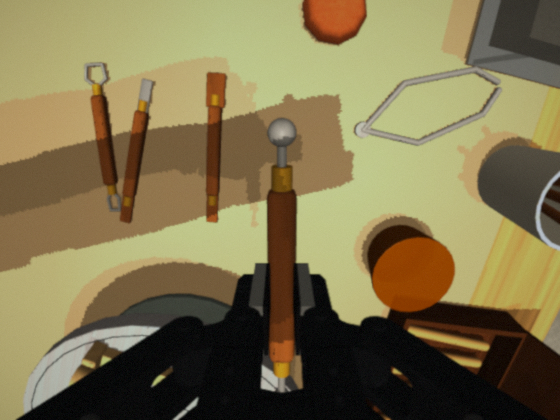

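```bash
python3 -m handwheel '[[1.9,-0.3,-1.2,0,-1,0],[3.8,-0.6,-2.4,0,-2,0],[5.7,-0.6,-3.6,0,-3,0],[7.6,-0.6,-4.8,0,-4,0],[9.5,-0.6,-6,0,-5,0]]'
python3 - <<'E'
from h import *
tgt([.4643,-.074,.20],down(-.211))
E
```

```text
clock: 15.75
eef_pos: [0.4915, -0.014, 0.2218]
tool_rot: [0.683, -0.182, 0.181, -0.683]
ft_force: [0.1, 0.1, 0.4]
grip_width: 0.0103
t 15.75 p [ 0.4915 -0.014   0.2218] shift [ 0.25  0.87 -2.62] rot [ 0.   -1.77 -0.  ] j [-0.03  0.23 -0.03  1.31 -0.    0.49] F [0.1 0.1 0.4] w 0.0103
```

```bash
python3 -m handwheel '[[0.1,0.2,-1,0,-0.8,0],[0.2,0.5,-2,0,-1.7,0],[0.25,0.8,-2.6,0,-1.77,0],[0.25,0.8,-2.6,0,-1.77,0],[0.25,0.8,-2.6,0,-1.77,0]]'
python3 - <<'E'
from h import *
tgt([.4643,-.074,.1435],down(-.211));snap('wrist','w8.png')
E
```

```text
clock: 16.38
eef_pos: [0.4657, -0.0716, 0.2023]
tool_rot: [-0.703, 0.077, -0.076, 0.703]
ft_force: [-0.0, 0.0, -2.0]
grip_width: 0.0103
t 16.38 p [ 0.4657 -0.0716  0.2023] shift [-0.03  2.35 -0.11] rot [-0.   -0.03 -0.  ] j [-0.15  0.2  -0.12  1.25  0.    0.06] F [-0.  0. -2.] w 0.0103
```

View pics/w8.png

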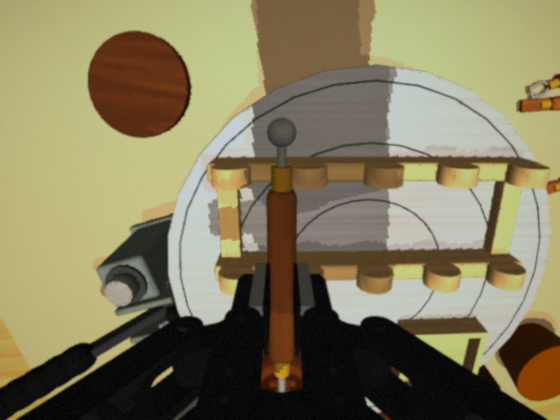

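```bash
python3 - <<'E'
from h import *
c=load('w8');yaw=-.211;rx=np.array([np.cos(yaw),np.sin(yaw)]);ry=np.array([-rx[1],rx[0]])
# stubs far-batten outer face tops ~ z .15 
P=onz(c,[(230,170),(310,170),(383,170),(458,170),(527,168),(378,278),(442,274),(506,270)],.150)[:,:2]
Q=np.array([.4787,-.0065]);print(np.round(np.c_[(P-Q)@rx,(P-Q)@ry],4))
E
```

```text
[[-0.04   -0.0943]
 [-0.0397 -0.0486]
 [-0.0396 -0.0066]
 [-0.0397  0.0379]
 [-0.0412  0.0811]
 [ 0.0306 -0.0035]
 [ 0.0284  0.0383]
 [ 0.0266  0.0819]]
```

```bash
python3 - <<'E'
from h import *
c=load('w8');yaw=-.211;rx=np.array([np.cos(yaw),np.sin(yaw)]);ry=np.array([-rx[1],rx[0]]);Q=np.array([.4787,-.0065])
for z in(.135,.143,.15):
    P=onz(c,[(230,170),(310,170),(383,170),(458,170),(527,168),(378,278),(442,274),(506,270)],z)[:,:2];print(z,np.round(np.c_[(P-Q)@rx,(P-Q)@ry],4).tolist())
P=onz(c,[(282,195),(281,355),(282,178)],.2068)[:,:2];print('tool',np.round(np.c_[(P-Q)@rx,(P-Q)@ry],4))
p=bot.get_obs()['eef_pos'][:2];print('tcp',(p-Q)@rx,(p-Q)@ry)
E
```

```text
0.135 [[-0.0369, -0.0966], [-0.0365, -0.0474], [-0.0364, -0.0021], [-0.0365, 0.0459], [-0.0382, 0.0923], [0.0392, 0.0012], [0.0369, 0.0463], [0.0349, 0.0932]]
0.143 [[-0.0385, -0.0954], [-0.0382, -0.0481], [-0.0381, -0.0045], [-0.0382, 0.0416], [-0.0398, 0.0863], [0.0346, -0.0013], [0.0324, 0.042], [0.0305, 0.0872]]
0.15 [[-0.04, -0.0943], [-0.0397, -0.0486], [-0.0396, -0.0066], [-0.0397, 0.0379], [-0.0412, 0.0811], [0.0306, -0.0035], [0.0284, 0.0383], [0.0266, 0.0819]]
tool [[-0.0414 -0.0648]
 [ 0.0411 -0.0657]
 [-0.0486 -0.0647]]
tcp 0.0010577049130360752 -0.06626235780251365
```

```bash
python3 -m handwheel '[[0,0.5,-0.18,0,0,0],[0,1.2,-0.18,0,0,0],[0,1.7,-0.18,0,0,0],[0,2.1,-0.18,0,0,0],[0,2.35,-0.18,0,0,0]]'
python3 - <<'E'
from h import *
tgt([.4643,-.074,.1435],down(-.211));snap('wrist','w9.png')
E
```

```text
clock: 17.05
eef_pos: [0.4643, -0.0764, 0.1432]
tool_rot: [0.703, -0.077, 0.076, -0.703]
ft_force: [-11.8, 1.0, 34.5]
grip_width: 0.0105
t 17.05 p [ 0.4643 -0.0764  0.1432] shift [-0.02 -0.01  0.09] rot [ 0.   -0.03 -0.01] j [-0.16  0.24 -0.23  1.1  -0.    0.05] F [-11.8   1.   34.5] w 0.0105
```

View pics/w9.png

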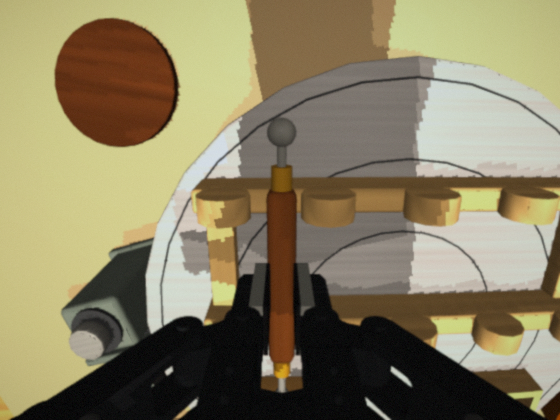

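```bash
python3 -m handwheel '[[0,-0.1,0,0,0,0],[0,-0.1,0,0,0,0],[0,-0.1,0,0,0,0],[0,-0.1,0,0,0,0],[0,-0.5,0,0,0,0]]' -0.35
python3 -m handwheel '[[0,-1,0,0,0,0],[0,-2,0,0,0,0],[0,-3,0,0,0,0],[0,-4,0,0,0,0],[0,-4,0,0,0,0]]'
python3 - <<'E'
from h import *
tgt([.4643,-.074,.1435],down(-.211));snap('wrist','w10.png')
E
```

```text
clock: 17.73
eef_pos: [0.4636, -0.0764, 0.1555]
tool_rot: [0.703, -0.078, 0.076, -0.703]
ft_force: [0.0, 0.2, 0.3]
grip_width: 0.0276
clock: 18.35
eef_pos: [0.4659, -0.0767, 0.2585]
tool_rot: [0.703, -0.075, 0.078, -0.703]
ft_force: [0.3, 0.1, 0.0]
grip_width: 0.0276
t 18.35 p [ 0.4659 -0.0767  0.2585] shift [-0.11  4.6   0.09] rot [-0.   -0.03  0.03] j [-0.16  0.17 -0.01  1.38 -0.    0.05] F [0.3 0.1 0. ] w 0.0276
```

View pics/w10.png

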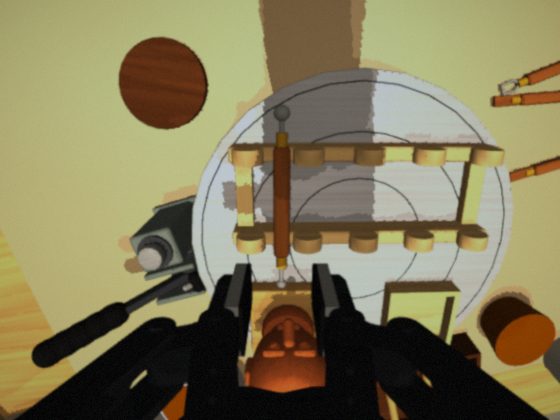

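```bash
python3 - <<'E'
from h import *
tgt([.5289,.2644,.10],down(-1.485))
E
```

```text
t 18.4 p [ 0.4651 -0.0766  0.2569] shift [-0.45  6.27 13.87] rot [-0.01  7.27  0.01] j [-0.16  0.17 -0.01  1.38 -0.    0.05] F [-0.1 -0.2 -0.5] w 0.0275
```

```bash
python3 -m handwheel '[[0,0,2.3,0,1,0],[-0.1,0,4.6,0,2,0],[-0.2,0,6.9,0,3,0],[-0.3,0.5,9.2,0,4,0],[-0.4,1.5,11.5,0,5,0]]' -0.18
python3 -m handwheel '[[2.2,0.6,1.2,0,1,0],[2.2,2,1.2,0,2,0],[2.2,3.5,1.2,0,2.2,0],[2.2,4.7,1.2,0,2.2,0],[2.2,4.7,1.2,0,2.2,0]]'
python3 - <<'E'
from h import *
tgt([.5289,.2644,.008],down(-1.485))
E
```

```text
clock: 19.02
eef_pos: [0.515, 0.197, 0.2223]
tool_rot: [-0.608, 0.361, -0.361, 0.608]
ft_force: [1.0, -0.5, -0.1]
grip_width: 0.0349
clock: 19.65
eef_pos: [0.5643, 0.1606, 0.1013]
tool_rot: [0.532, -0.471, 0.467, -0.526]
ft_force: [-0.2, -0.2, 0.4]
grip_width: 0.0349
t 19.65 p [0.5643 0.1606 0.1013] shift [-4.3   3.74 -0.87] rot [0.05 0.2  0.01] j [0.28 0.5  0.04 1.12 0.   1.73] F [-0.2 -0.2  0.4] w 0.0349
```

```bash
python3 -m handwheel '[[-1.5,0,-0.3,0,0,0],[-3.2,0,-0.6,0,0.2,0],[-4.3,1,-0.87,0.05,0.2,0],[-4.3,2,-0.87,0.05,0.2,0],[-4.3,2.5,-0.87,0.05,0.2,0]]'
python3 - <<'E'
from h import *
tgt([.5289,.2644,.008],down(-1.485)); snap('wrist','w11.png')
E
```

```text
clock: 20.27
eef_pos: [0.5325, 0.266, 0.0427]
tool_rot: [-0.519, 0.476, -0.48, 0.523]
ft_force: [-0.1, 0.2, -0.8]
grip_width: 0.0346
t 20.27 p [0.5325 0.266  0.0427] shift [ 0.05  1.39 -0.16] rot [-0.04  0.01  0.  ] j [ 0.46  0.56 -0.03  0.97 -0.    1.95] F [-0.1  0.2 -0.8] w 0.0346
```

View pics/w11.png

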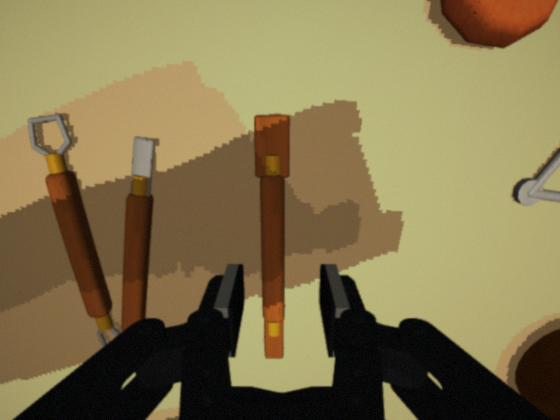

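```bash
python3 -m handwheel '[[0.05,0.5,-0.16,-0.04,0,0],[0.05,1,-0.16,-0.04,0,0],[0.05,1.35,-0.16,-0.04,0,0],[0.05,1.35,-0.16,-0.04,0,0],[0.05,1.35,-0.16,-0.04,0,0]]'
python3 -m handwheel '[[0,0,0,0,0,0],[0,0,0,0,0,0],[0,0,0,0,0,0],[0,0,0,0,0,0],[0,0,0,0,0,0]]' -1
python3 -m handwheel '[[0,-1,0,0,0,0],[0,-2.5,0,0,0,0],[0,-4.5,0,0,0,0],[0,-6.5,0,0,0,0],[0,-8,0,0,0,0]]'
python3 - <<'E'
from h import *
tgt([.4736,-.0305,.20],down(-.211));snap('wrist','w12.png')
E
```

```text
clock: 20.95
eef_pos: [0.5296, 0.2641, 0.0093]
tool_rot: [-0.521, 0.478, -0.478, 0.521]
ft_force: [-0.3, -0.6, -0.4]
grip_width: 0.0353
clock: 21.58
eef_pos: [0.5298, 0.2643, 0.0098]
tool_rot: [-0.52, 0.478, -0.478, 0.522]
ft_force: [-0.8, -0.1, 5.7]
grip_width: 0.0101
clock: 22.2
eef_pos: [0.5293, 0.2641, 0.211]
tool_rot: [-0.52, 0.478, -0.478, 0.522]
ft_force: [0.8, -0.5, -0.8]
grip_width: 0.0101
t 22.2 p [0.5293 0.2641 0.211 ] shift [11.55  0.42 -3.23] rot [-0.01 -7.3   0.  ] j [ 0.46  0.43  0.22  1.36 -0.    1.95] F [ 0.8 -0.5 -0.8] w 0.0101
```

View pics/w12.png

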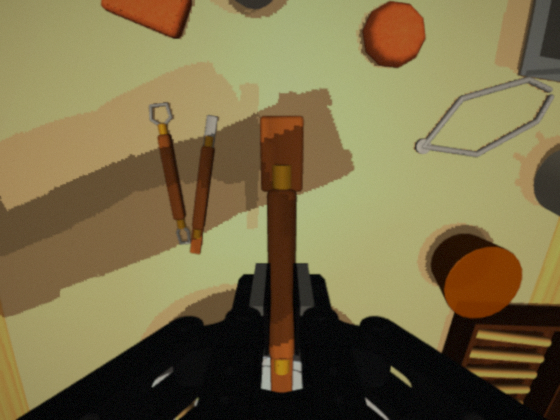

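```bash
python3 -m handwheel '[[2,0,-0.6,0,-1,0],[4.2,0,-1.2,0,-2,0],[6.4,0,-1.8,0,-3,0],[8.6,0,-2.4,0,-4,0],[10.8,0,-3,0,-5,0]]'
python3 - <<'E'
from h import *
tgt([.4736,-.0305,.20],down(-.211))
E
```

```text
clock: 22.88
eef_pos: [0.4777, -0.0087, 0.2084]
tool_rot: [-0.673, 0.216, -0.216, 0.673]
ft_force: [0.5, 0.0, -0.9]
grip_width: 0.0104
t 22.88 p [ 0.4777 -0.0087  0.2084] shift [ 0.37  0.33 -0.8 ] rot [-0.   -2.35  0.  ] j [-0.02  0.21 -0.1   1.27  0.    0.6 ] F [ 0.5  0.  -0.9] w 0.0104
```

```bash
python3 -m handwheel '[[0.2,0.1,-0.4,0,-1,0],[0.37,0.3,-0.8,0,-2,0],[0.37,0.3,-0.8,0,-2.35,0],[0.37,0.3,-0.8,0,-2.35,0],[0.37,0.3,-0.8,0,-2.35,0]]'
python3 - <<'E'
from h import *
tgt([.4736,-.0305,.146],down(-.211));snap('wrist','w13.png')
E
```

```text
clock: 23.5
eef_pos: [0.4742, -0.0286, 0.2011]
tool_rot: [-0.703, 0.076, -0.077, 0.703]
ft_force: [0.4, 0.2, -0.2]
grip_width: 0.0101
t 23.5 p [ 0.4742 -0.0286  0.2011] shift [-0.01  2.21 -0.08] rot [-0.   -0.03  0.  ] j [-0.06  0.21 -0.12  1.25  0.    0.16] F [ 0.4  0.2 -0.2] w 0.0101
```

View pics/w13.png

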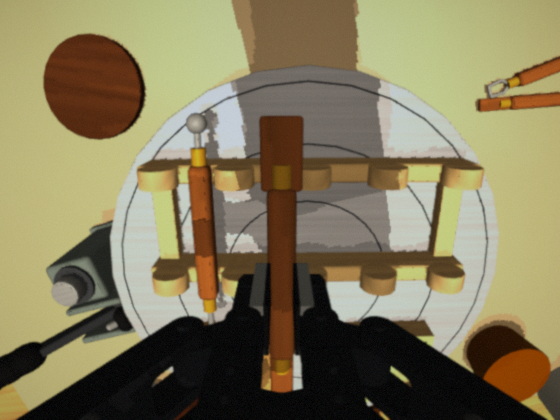

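```bash
python3 - <<'E'
from h import *
c=load('w13');yaw=-.211;rx=np.array([np.cos(yaw),np.sin(yaw)]);ry=np.array([-rx[1],rx[0]]);Q=np.array([.4787,-.0065])
P=onz(c,[(157,172),(235,172),(389,172),(462,172)],.137)[:,:2];print(np.round(np.c_[(P-Q)@rx,(P-Q)@ry],4).tolist())
P=onz(c,[(282,200),(282,355)],.2046)[:,:2];print('tool',np.round(np.c_[(P-Q)@rx,(P-Q)@ry],4))
E
```

```text
[[-0.0373, -0.0972], [-0.0368, -0.0493], [-0.0365, 0.0446], [-0.0366, 0.0909]]
tool [[-0.0395 -0.0209]
 [ 0.0415 -0.0213]]
```

```bash
python3 -m handwheel '[[0,0.6,-0.14,0,-0.03,0],[0,1.2,-0.14,0,-0.03,0],[0,1.7,-0.14,0,-0.03,0],[0,2.1,-0.14,0,-0.03,0],[0,2.2,-0.14,0,-0.03,0]]'
python3 - <<'E'
from h import *
tgt([.4736,-.0305,.146],down(-.211))
E
```

```text
clock: 24.18
eef_pos: [0.4733, -0.032, 0.1458]
tool_rot: [-0.703, 0.074, -0.074, 0.703]
ft_force: [0.2, 0.3, -0.7]
grip_width: 0.0102
t 24.18 p [ 0.4733 -0.032   0.1458] shift [-0.   -0.01  0.06] rot [-0.  0. -0.] j [-0.07  0.25 -0.22  1.11  0.    0.14] F [ 0.2  0.3 -0.7] w 0.0102
```

```bash
python3 -m handwheel '[[0,0.05,0,0,0,0],[0,0.1,0,0,0,0],[0,0.1,0,0,0,0],[0,0.1,0,0,0,0],[0,0.1,0,0,0,0]]'
python3 -m handwheel '[[0,0,0,0,0,0],[0,0,0,0,0,0],[0,0,0,0,0,0],[0,-0.2,0,0,0,0],[0,-1,0,0,0,0]]' -0.35
python3 -m handwheel '[[0,-1,0,0,0,0],[0,-2,0,0,0,0],[0,-3,0,0,0,0],[0,-3,0,0,0,0],[0,-3,0,0,0,0]]'
python3 - <<'E'
from h import *
tgt([.418-.0053-.003,.2569+.0295,.10],down(-1.391));snap('wrist','w14.png')
E
```

```text
clock: 24.8
eef_pos: [0.4741, -0.0321, 0.1448]
tool_rot: [-0.703, 0.073, -0.075, 0.703]
ft_force: [-1.4, -0.2, 5.3]
grip_width: 0.0102
clock: 25.42
eef_pos: [0.4727, -0.0321, 0.1684]
tool_rot: [-0.703, 0.075, -0.074, 0.703]
ft_force: [0.6, 0.6, -0.4]
grip_width: 0.0278
clock: 26.05
eef_pos: [0.4733, -0.0321, 0.2434]
tool_rot: [-0.703, 0.074, -0.074, 0.703]
ft_force: [-0.3, 1.1, 0.7]
grip_width: 0.0275
t 26.05 p [ 0.4733 -0.0321  0.2434] shift [-5.15  5.74 11.93] rot [-0.    6.76 -0.  ] j [-0.07  0.18 -0.03  1.35  0.    0.14] F [-0.3  1.1  0.7] w 0.0275
```

View pics/w14.png

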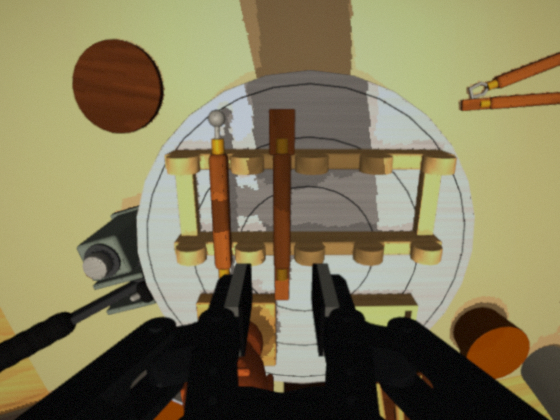

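```bash
python3 -m handwheel '[[-0.9,0,2.1,0,1,0],[-1.8,0,4.2,0,2,0],[-2.7,0,6.3,0,3,0],[-3.6,0,8.4,0,4,0],[-4.5,1,10.5,0,5,0]]'
python3 - <<'E'
from h import *
tgt([.410,.286,.06],down(-1.391))
E
```

```text
clock: 26.72
eef_pos: [0.4229, 0.2302, 0.2258]
tool_rot: [-0.615, 0.347, -0.348, 0.617]
ft_force: [0.6, 0.3, -1.1]
grip_width: 0.0281
t 26.73 p [0.4229 0.2302 0.2258] shift [-2.18  6.63  0.7 ] rot [-0.01  2.08  0.  ] j [ 0.5   0.2  -0.06  1.31 -0.    1.53] F [ 0.6  0.3 -1.1] w 0.0281
```

```bash
python3 -m handwheel '[[-0.8,1,0.3,0,1,0],[-1.6,2.5,0.6,0,2,0],[-2.2,4.2,0.7,0,2.1,0],[-2.2,5.8,0.7,0,2.1,0],[-2.2,6.2,0.7,0,2.1,0]]'
python3 - <<'E'
from h import *
tgt([.410,.286,.008],down(-1.391));snap('wrist','w15.png')
E
```

```text
clock: 27.35
eef_pos: [0.4064, 0.2827, 0.0674]
tool_rot: [0.546, -0.453, 0.452, -0.541]
ft_force: [-0.5, -0.5, 0.8]
grip_width: 0.0276
t 27.35 p [0.4064 0.2827 0.0674] shift [-0.11  2.37  0.18] rot [0.04 0.02 0.02] j [ 0.61  0.37 -0.27  0.94 -0.    2.  ] F [-0.5 -0.5  0.8] w 0.0276
```

View pics/w15.png

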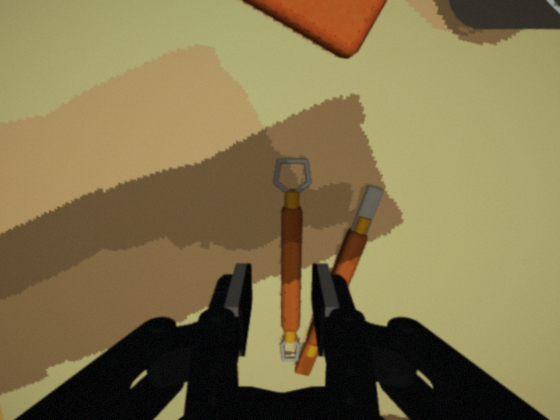

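```bash
python3 -m handwheel '[[-0.2,0.8,0.14,0.04,0,0],[-0.2,1.6,0.14,0.04,0,0],[-0.2,2.2,0.14,0.04,0,0],[-0.2,2.35,0.14,0.04,0,0],[-0.2,2.35,0.14,0.04,0,0]]'
python3 - <<'E'
from h import *
tgt([.410,.286,.008],down(-1.391));snap('wrist','w16.png')
E
```

```text
clock: 28.02
eef_pos: [0.4123, 0.2901, 0.0126]
tool_rot: [-0.541, 0.451, -0.454, 0.546]
ft_force: [-0.0, -0.2, -0.3]
grip_width: 0.0282
t 28.02 p [0.4123 0.2901 0.0126] shift [ 0.14  0.18 -0.12] rot [-0.05  0.01 -0.  ] j [ 0.62  0.45 -0.32  0.79 -0.    2.  ] F [-0.  -0.2 -0.3] w 0.0282
```

View pics/w16.png

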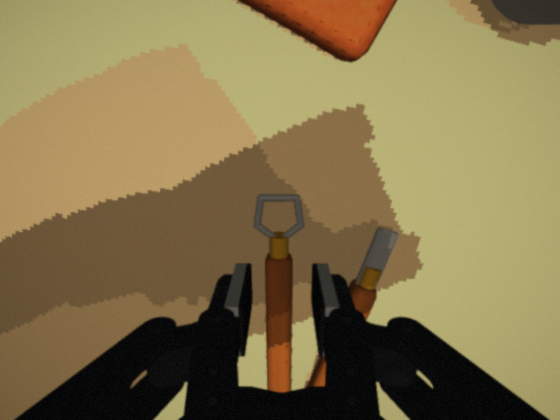

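```bash
python3 -m handwheel '[[0,0,0,0,0,0],[0,0,0,0,0,0],[0,0,0,0,0,0],[0,0,0,0,0,0],[0,-1,0,0,0,0]]' -1
python3 -m handwheel '[[0,0,-0.5,0,0,0],[0,0,-1.2,0,0,0],[0,0,-1.8,0,0,0],[0,0.7,-1.8,0,0,0],[0,1,-1.8,0,0,0]]'
python3 -m handwheel '[[0,0,0,0,0,0],[0,0,0,0,0,0],[0,0,0,0,0,0],[0,0,0,0,0,0],[0,0,0,0,0,0]]' -0.18
python3 -m handwheel '[[0,-1,0,0,0,0],[0,-2.5,0,0,0,0],[0.3,-3,0,0,0,0],[0.8,-3,0,0,0,0],[1.2,-3,0,0,0,0]]'
python3 - <<'E'
from h import *
tgt([.410,.286,.008],down(-1.391));snap('wrist','w17.png')
E
```

```text
clock: 28.7
eef_pos: [0.4108, 0.2893, 0.0372]
tool_rot: [-0.542, 0.451, -0.454, 0.545]
ft_force: [0.6, -0.3, 0.1]
grip_width: 0.0
clock: 29.32
eef_pos: [0.3664, 0.2812, 0.0109]
tool_rot: [-0.542, 0.451, -0.454, 0.545]
ft_force: [-0.1, -1.2, -0.0]
grip_width: -0.0002
clock: 29.95
eef_pos: [0.3679, 0.2819, 0.012]
tool_rot: [-0.541, 0.451, -0.454, 0.546]
ft_force: [-0.8, -1.2, 0.3]
grip_width: 0.0353
clock: 30.58
eef_pos: [0.3717, 0.2506, 0.0857]
tool_rot: [-0.542, 0.451, -0.454, 0.545]
ft_force: [0.0, -0.4, -1.0]
grip_width: 0.0351
t 30.57 p [0.3717 0.2506 0.0857] shift [-1.12  3.12  1.74] rot [-0.03  0.01  0.01] j [ 0.6   0.26 -0.38  0.93 -0.    1.98] F [ 0.  -0.4 -1. ] w 0.0351
```

View pics/w17.png

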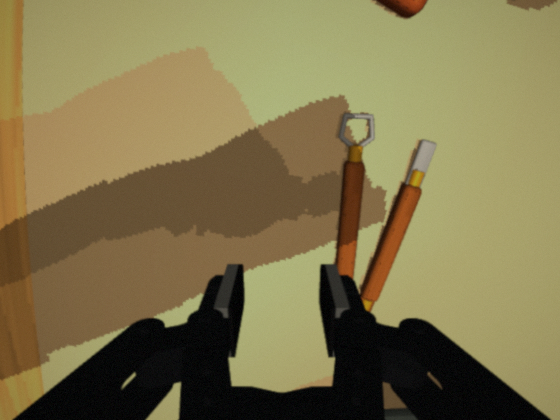

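The gripper closed on nothing because it was too high. The loop is still in place, with its ferrule at (355,153), so I'll retry lower.

```bash
python3 - <<'E'
from h import *
c=load('w17');P=onz(c,[(355,153),(347,260),(417,178),(369,304)],.0085);print(P)
f=P[0];d=P[1]-P[0];yaw=np.arctan2(d[1],d[0]);print('yaw',yaw)
u=d/np.linalg.norm(d);print('center',f+.05*u,'grasp',f+.02*u)
k=(P[3]-P[2]);print('knife c',(P[2]+P[3])/2,np.arctan2(k[1],k[0]),np.linalg.norm(k))
g=f+.02*u
tgt([g[0]-.002,g[1],.04],down(yaw))
E
```

```text
[[0.41036824 0.30606499 0.0085    ]
 [0.42349442 0.23169767 0.0085    ]
 [0.45486545 0.29779634 0.0085    ]
 [0.4487876  0.19904669 0.0085    ]]
yaw -1.3960910821314352
center [0.41905913 0.2568261  0.0085    ] grasp [0.4138446  0.28636944 0.0085    ]
knife c [0.45182652 0.24842151 0.0085    ] -1.6322668078099307 0.0989365186153719
t 30.62 p [0.3716 0.2495 0.0854] shift [-1.17  1.82  1.84] rot [-0.03  0.04  0.01] j [ 0.59  0.26 -0.38  0.93 -0.    1.98] F [-0.2 -0.5  0.4] w 0.035
```

```bash
python3 -m handwheel '[[-1.17,0,1.0,-0.03,0,0],[-1.17,0,1.84,-0.03,0,0],[-1.17,0.8,1.84,-0.03,0,0],[-1.17,1.6,1.84,-0.03,0,0],[-1.17,1.6,1.84,-0.03,0,0]]' -0.35
python3 - <<'E'
from h import *
tgt([.412,.2864,.007],down(-1.396))
E
```

```text
clock: 31.25
eef_pos: [0.4108, 0.2876, 0.0446]
tool_rot: [0.545, -0.453, 0.453, -0.542]
ft_force: [-0.1, -0.6, 0.3]
grip_width: 0.0276
t 31.25 p [0.4108 0.2876 0.0446] shift [0.05 1.5  0.04] rot [0.02 0.04 0.01] j [ 0.61  0.41 -0.28  0.88 -0.    2.  ] F [-0.1 -0.6  0.3] w 0.0276
```

```bash
python3 -m handwheel '[[0,0.7,0,0,0,0],[0,1.2,0,0,0,0],[0,1.5,0,0,0,0],[0,1.5,0,0,0,0],[0,1.5,0,0,0,0]]'
python3 -m handwheel '[[0,0,0,0,0,0],[0,0,0,0,0,0],[0,0,0,0,0,0],[0,0,0,0,0,0],[0,-0.5,0,0,0,0]]' -1
python3 -m handwheel '[[0,-0.5,-0.5,0,0,0],[0,-0.5,-1.2,0,0,0],[0,-0.5,-1.8,0,0,0],[0,0.2,-1.8,0,0,0],[0,0.4,-1.8,0,0,0]]'
```

```text
clock: 31.88
eef_pos: [0.4132, 0.2896, 0.0101]
tool_rot: [-0.542, 0.452, -0.453, 0.544]
ft_force: [-0.2, -0.2, 0.2]
grip_width: 0.0275
clock: 32.5
eef_pos: [0.412, 0.2888, 0.0217]
tool_rot: [0.544, -0.452, 0.453, -0.543]
ft_force: [0.3, -0.4, -0.9]
grip_width: 0.0097
clock: 33.12
eef_pos: [0.3673, 0.2806, 0.0116]
tool_rot: [-0.543, 0.452, -0.453, 0.544]
ft_force: [-0.2, -0.0, 0.0]
grip_width: 0.0099
```

```bash
python3 -m handwheel '[[0,0,0,0,0,0],[0,0,0,0,0,0],[0,0,0,0,0,0],[0,-0.5,0,0,0,0],[0,-1.5,0,0,0,0]]' -0.18
python3 -m handwheel '[[0.4,-1,0,0,0,0],[0.9,-1,0,0,0,0],[1.28,-1,0,0,0,0],[1.28,-1,0,0,0,0],[1.28,-1,0,0,0,0]]'
python3 - <<'E'
from h import *
st();snap('wrist','w18.png')
E
```

```text
clock: 33.75
eef_pos: [0.368, 0.2807, 0.05]
tool_rot: [-0.543, 0.452, -0.453, 0.543]
ft_force: [0.4, 1.0, -0.9]
grip_width: 0.0352
clock: 34.38
eef_pos: [0.3739, 0.2494, 0.0739]
tool_rot: [-0.543, 0.452, -0.453, 0.544]
ft_force: [1.0, 0.2, -0.1]
grip_width: 0.0352
t 34.38 p [0.3739 0.2494 0.0739] F [ 1.   0.2 -0.1] w 0.0352
[[ 0.181  0.001  0.983]
 [-0.983 -0.     0.181]
 [ 0.    -1.     0.001]]
```

View pics/w18.png

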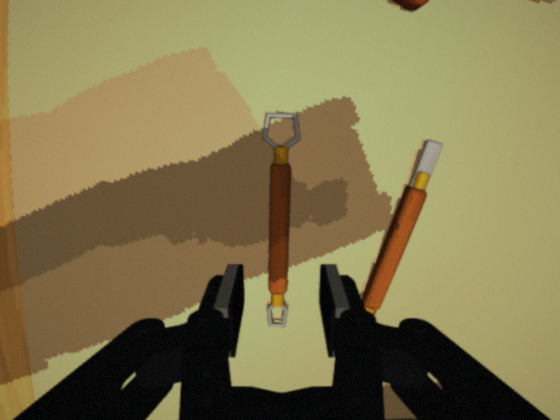

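```bash
python3 - <<'E'
from h import *
c=load('w18');P=onz(c,[(281,155),(278,299)],.0085);m=P.mean(0);d=P[1]-P[0];yaw=np.arctan2(d[1],d[0]);print(m,yaw,np.linalg.norm(d))
tgt([m[0],m[1],.0085],down(yaw))
E
```

```text
[0.37373171 0.24758731 0.0085    ] -1.409664855986612 0.10014996400732397
t 34.42 p [0.3739 0.2496 0.074 ] shift [ 0.08  2.62 -0.03] rot [-0.01  0.12  0.  ] j [ 0.59  0.28 -0.39  0.9  -0.    1.98] F [-0.4 -0.1  0.5] w 0.0351
```

```bash
python3 -m handwheel '[[0.08,1,0,0,0.1,0],[0.08,2,0,0,0.1,0],[0.08,2.65,0,0,0.1,0],[0.08,2.65,0,0,0.1,0],[0.08,2.65,0,0,0.1,0]]'
python3 -m handwheel '[[0,0,0,0,0,0],[0,0,0,0,0,0],[0,0,0,0,0,0],[0,0,0,0,0,0],[0,-1,0,0,0,0]]' -1
python3 -m handwheel '[[0,-1.5,0,0,0,0],[0,-3.5,0,0,0,0],[0,-5.5,0,0,0,0],[0,-7.2,0,0,0,0],[0,-7.2,0,0,0,0]]'
python3 - <<'E'
from h import *
tgt([.4832,.0145,.20],down(-.211))
E
```

```text
clock: 35.05
eef_pos: [0.3751, 0.2482, 0.0086]
tool_rot: [-0.539, 0.456, -0.458, 0.54]
ft_force: [0.7, 0.5, -1.3]
grip_width: 0.0349
clock: 35.67
eef_pos: [0.3733, 0.2468, 0.0325]
tool_rot: [0.54, -0.457, 0.457, -0.539]
ft_force: [-0.4, 0.5, -0.7]
grip_width: 0.0102
clock: 36.3
eef_pos: [0.3763, 0.249, 0.217]
tool_rot: [-0.536, 0.456, -0.459, 0.543]
ft_force: [-0.1, 0.4, -0.2]
grip_width: 0.0103
t 36.3 p [0.3763 0.249  0.217 ] shift [9.96 0.67 2.67] rot [-0.06 -6.85  0.02] j [ 0.59  0.14 -0.15  1.26 -0.    1.99] F [-0.1  0.4 -0.2] w 0.0103
```

```bash
python3 -m handwheel '[[1.8,0,0.5,0,-1,0],[3.6,0,1,0,-2,0],[5.4,0,1.5,0,-3,0],[7.2,0,2,0,-4,0],[9,0.3,2.4,0,-5,0]]'
python3 - <<'E'
from h import *
tgt([.4832,.0145,.20],down(-.211))
E
```

```text
clock: 36.92
eef_pos: [0.4701, 0.0355, 0.2051]
tool_rot: [-0.682, 0.186, -0.187, 0.683]
ft_force: [0.4, 0.0, 0.2]
grip_width: 0.0099
t 36.92 p [0.4701 0.0355 0.2051] shift [ 0.88  0.2  -0.46] rot [-0.01 -1.84  0.01] j [ 0.08  0.2  -0.12  1.25  0.    0.61] F [0.4 0.  0.2] w 0.0099
```

```bash
python3 -m handwheel '[[0.4,0.1,-0.2,0,-0.9,0],[0.88,0.2,-0.46,0,-1.84,0],[0.88,0.2,-0.46,0,-1.84,0],[0.88,0.2,-0.46,0,-1.84,0],[0.88,0.2,-0.46,0,-1.84,0]]'
python3 - <<'E'
from h import *
tgt([.4832,.0145,.145],down(-.211));snap('wrist','w19.png')
E
```

```text
clock: 37.55
eef_pos: [0.4825, 0.0164, 0.201]
tool_rot: [-0.703, 0.076, -0.078, 0.703]
ft_force: [0.1, 0.1, -0.6]
grip_width: 0.0102
t 37.55 p [0.4825 0.0164 0.201 ] shift [ 0.04  2.24 -0.07] rot [-0.01 -0.04  0.01] j [ 0.03  0.22 -0.1   1.25  0.    0.25] F [ 0.1  0.1 -0.6] w 0.0102
```

View pics/w19.png

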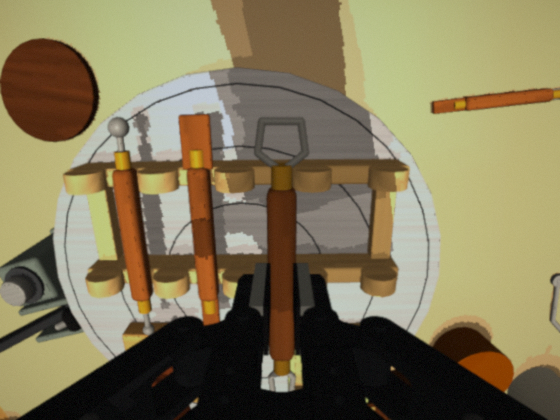

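```bash
python3 -m handwheel '[[0,0.6,-0.12,0,-0.03,0],[0,1.2,-0.12,0,-0.03,0],[0,1.8,-0.12,0,-0.03,0],[0,2.2,-0.12,0,-0.03,0],[0,2.27,-0.12,0,-0.03,0]]'
python3 -m handwheel '[[0,0,0,0,0,0],[0,0,0,0,0,0],[0,0,0,0,0,0],[0,-0.2,0,0,0,0],[0,-1,0,0,0,0]]' -0.35
python3 -m handwheel '[[0,-1,0,0,0,0],[0,-2,0,0,0,0],[0,-3,0,0,0,0],[0,-3,0,0,0,0],[0,-3,0,0,0,0]]'
python3 - <<'E'
from h import *
tgt([.4518,.2482,.10],down(-1.65));snap('wrist','w20.png')
E
```

```text
clock: 38.22
eef_pos: [0.4821, 0.0132, 0.1443]
tool_rot: [-0.703, 0.074, -0.075, 0.703]
ft_force: [-3.2, 0.4, 5.0]
grip_width: 0.0103
clock: 38.85
eef_pos: [0.4814, 0.0128, 0.169]
tool_rot: [-0.703, 0.075, -0.075, 0.703]
ft_force: [-0.3, -0.6, -0.0]
grip_width: 0.028
clock: 39.48
eef_pos: [0.4819, 0.0128, 0.2439]
tool_rot: [-0.703, 0.074, -0.076, 0.703]
ft_force: [-0.2, 0.2, -1.2]
grip_width: 0.0279
t 39.48 p [0.4819 0.0128 0.2439] shift [-3.17  5.76  8.94] rot [-0.01  8.24  0.01] j [ 0.03  0.2  -0.02  1.35  0.    0.24] F [-0.2  0.2 -1.2] w 0.0279
```

View pics/w20.png

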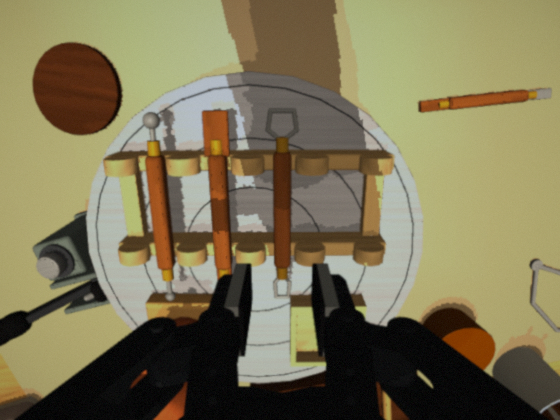

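Three tools are seated. The knife is next.

```bash
python3 -m handwheel '[[-0.5,0,1.4,0,1,0],[-1,0,2.8,0,2,0],[-1.5,0,4.2,0,3,0],[-2,0,5.6,0,4,0],[-2.5,0.5,7,0,5,0]]' -0.18
python3 - <<'E'
from h import *
tgt([.4518,.2482,.10],down(-1.65))
E
```

```text
clock: 40.15
eef_pos: [0.4578, 0.1983, 0.2315]
tool_rot: [-0.604, 0.366, -0.368, 0.605]
ft_force: [0.6, 0.7, 0.2]
grip_width: 0.0352
t 40.15 p [0.4578 0.1983 0.2315] shift [-1.89  5.26  0.7 ] rot [-0.02  3.2   0.  ] j [ 0.41  0.24 -0.    1.33 -0.    1.5 ] F [0.6 0.7 0.2] w 0.0352
```

```bash
python3 -m handwheel '[[-0.6,1,0.2,0,1,0],[-1.2,2.2,0.4,0,2,0],[-1.9,3.5,0.7,0,3,0],[-1.9,5,0.7,0,3.2,0],[-1.9,5.2,0.7,0,3.2,0]]'
python3 - <<'E'
from h import *
tgt([.4518,.2482,.0085],down(-1.65));snap('wrist','w21.png')
E
```

```text
clock: 40.78
eef_pos: [0.4485, 0.2459, 0.0983]
tool_rot: [-0.484, 0.518, -0.517, 0.48]
ft_force: [-0.2, -0.8, 0.0]
grip_width: 0.035
t 40.77 p [0.4485 0.2459 0.0983] shift [-0.11  3.59  0.14] rot [0.03 0.04 0.02] j [ 0.5   0.37 -0.19  1.03 -0.    2.14] F [-0.2 -0.8  0. ] w 0.035
```

View pics/w21.png

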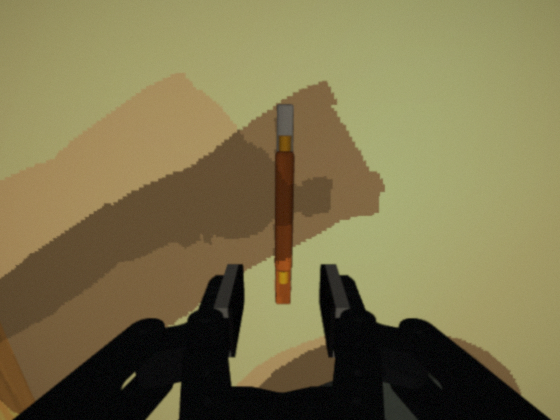

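```bash
python3 - <<'E'
from h import *
c=load('w21');P=onz(c,[(285,144),(283,278)],.0085);m=P.mean(0);d=P[1]-P[0];yaw=np.arctan2(d[1],d[0]);print(m,yaw,np.linalg.norm(d))
tgt([m[0],m[1],.0085],down(yaw))
E
```

```text
[0.45042081 0.24670275 0.0085    ] -1.6537445352601043 0.10080911936380671
t 40.83 p [0.4496 0.2463 0.0996] shift [-0.03  3.64  0.04] rot [0.01 0.06 0.01] j [ 0.5   0.36 -0.18  1.03 -0.    2.14] F [-0.1 -0.   0.3] w 0.0352
```

```bash
python3 -m handwheel '[[0,1,0.04,0,0.05,0],[0,2.2,0.04,0,0.05,0],[0,3.2,0.04,0,0.05,0],[0,3.65,0.04,0,0.05,0],[0,3.65,0.04,0,0.05,0]]'
python3 -m handwheel '[[0,0,0,0,0,0],[0,0,0,0,0,0],[0,0,0,0,0,0],[0,0,0,0,0,0],[0,-1,0,0,0,0]]' -1
python3 -m handwheel '[[0,-1.5,0,0,0,0],[0,-3.5,0,0,0,0],[0,-5.5,0,0,0,0],[0,-7,0,0,0,0],[0,-7,0,0,0,0]]'
python3 - <<'E'
from h import *
tgt([.4925,.0585,.20],down(-.211))
E
```

```text
clock: 41.45
eef_pos: [0.4531, 0.2472, 0.0111]
tool_rot: [0.478, -0.519, 0.52, -0.48]
ft_force: [0.5, -0.8, 0.0]
grip_width: 0.035
clock: 42.08
eef_pos: [0.4514, 0.2465, 0.0349]
tool_rot: [0.48, -0.52, 0.52, -0.479]
ft_force: [-0.0, -0.6, -1.1]
grip_width: 0.0074
clock: 42.7
eef_pos: [0.4543, 0.2483, 0.2147]
tool_rot: [0.476, -0.519, 0.521, -0.483]
ft_force: [-0.0, -0.4, -1.0]
grip_width: 0.0078
t 42.7 p [0.4543 0.2483 0.2147] shift [7.45 0.57 2.13] rot [-0.07 -8.26  0.01] j [ 0.5   0.27  0.01  1.29 -0.    2.15] F [-0.  -0.4 -1. ] w 0.0078
```

```bash
python3 - <<'E'
from h import *
snap('wrist','w22.png')
E
```

```text
(no output)
```

View pics/w22.png

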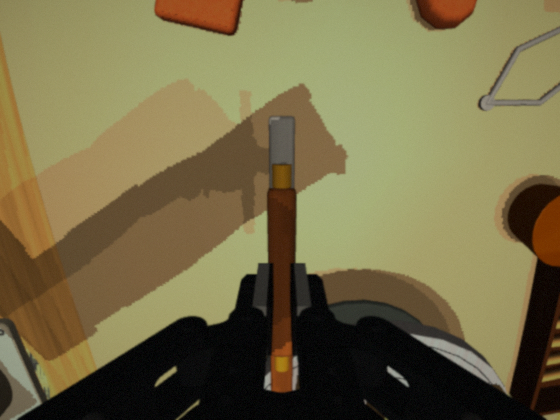

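```bash
python3 -m handwheel '[[1.3,0,0.4,0,-1,0],[2.6,0,0.8,0,-2,0],[3.9,0,1.2,0,-3,0],[5.2,0,1.6,0,-4,0],[6.5,0.2,2,0,-5,0]]'
python3 - <<'E'
from h import *
tgt([.4925,.0585,.20],down(-.211))
E
```

```text
clock: 43.38
eef_pos: [0.4882, 0.08, 0.2041]
tool_rot: [-0.655, 0.267, -0.267, 0.655]
ft_force: [-0.0, 0.2, -0.6]
grip_width: 0.0079
t 43.38 p [0.4882 0.08   0.2041] shift [ 0.72  0.17 -0.5 ] rot [-0.   -3.22  0.  ] j [ 0.16  0.24 -0.06  1.26  0.    0.94] F [-0.   0.2 -0.6] w 0.0079
```

```bash
python3 -m handwheel '[[0.3,0.1,-0.2,0,-1,0],[0.72,0.1,-0.5,0,-2,0],[0.72,0.1,-0.5,0,-3,0],[0.72,0.1,-0.5,0,-3.2,0],[0.72,0.1,-0.5,0,-3.2,0]]'
python3 - <<'E'
from h import *
tgt([.4925,.0585,.146],down(-.211));snap('wrist','w23.png')
E
```

```text
clock: 44.0
eef_pos: [0.4924, 0.0597, 0.2023]
tool_rot: [-0.703, 0.078, -0.079, 0.703]
ft_force: [-1.6, 0.5, -0.7]
grip_width: 0.0075
t 44.0 p [0.4924 0.0597 0.2023] shift [ 0.01  2.25 -0.05] rot [-0.   -0.07  0.  ] j [ 0.12  0.25 -0.06  1.26  0.    0.34] F [-1.6  0.5 -0.7] w 0.0075
```

View pics/w23.png

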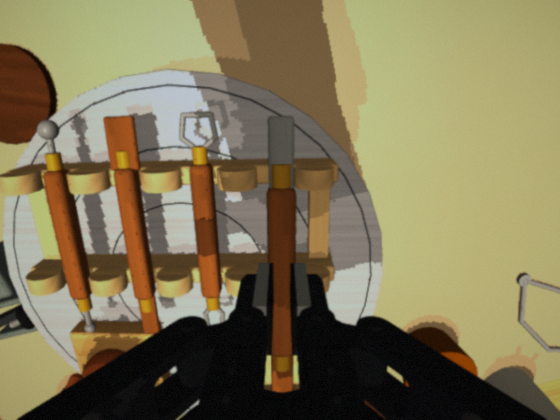

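```bash
python3 -m handwheel '[[0,0.6,-0.07,0,-0.07,0],[0,1.2,-0.07,0,-0.07,0],[0,1.8,-0.07,0,-0.07,0],[0,2.15,-0.07,0,-0.07,0],[0,2.25,-0.07,0,-0.07,0]]'
python3 -m handwheel '[[0,0.05,0,0,0,0],[0,0.05,0,0,0,0],[0,0.05,0,0,0,0],[0,0.05,0,0,0,0],[0,0.05,0,0,0,0]]'
```

```text
clock: 44.68
eef_pos: [0.4922, 0.058, 0.1471]
tool_rot: [-0.703, 0.073, -0.074, 0.703]
ft_force: [-5.4, -0.0, 13.0]
grip_width: 0.0078
clock: 45.3
eef_pos: [0.4922, 0.058, 0.1471]
tool_rot: [-0.703, 0.073, -0.075, 0.704]
ft_force: [-5.3, 0.0, 9.2]
grip_width: 0.0075
```

```bash
python3 -m handwheel '[[0,0,0,0,0,0],[0,0,0,0,0,0],[0,0,0,0,0,0],[0,-0.2,0,0,0,0],[0,-1,0,0,0,0]]' -0.35
python3 -m handwheel '[[0,-1,0,0,0,0],[0,-3,0,0,0,0],[0,-5,0,0,0,0],[0,-6,0,0,0,0],[0,-6,0,0,0,0]]'
python3 - <<'E'
from h import *
tgt([.49,.445,.25],down(-1.0));snap('wrist','w24.png')
for n in('scene','side'): snap(n,n+'24.png')
a=cv2.imread('pics/scene24.png');cv2.imwrite('pics/s24z.png',cv2.resize(a[210:310,340:440],(600,600),interpolation=cv2.INTER_CUBIC))
a=cv2.imread('pics/side24.png');cv2.imwrite('pics/d24z.png',cv2.resize(a[260:350,220:320],(660,594),interpolation=cv2.INTER_CUBIC))
E
```

```text
clock: 45.92
eef_pos: [0.4917, 0.0579, 0.17]
tool_rot: [-0.703, 0.074, -0.073, 0.703]
ft_force: [-0.2, -1.4, 0.3]
grip_width: 0.0277
clock: 46.55
eef_pos: [0.4936, 0.058, 0.3232]
tool_rot: [-0.703, 0.071, -0.076, 0.704]
ft_force: [0.1, -0.3, -0.4]
grip_width: 0.0278
t 46.55 p [0.4936 0.058  0.3232] shift [-3.37  2.94 15.11] rot [-0.03  4.53  0.04] j [0.12 0.21 0.2  1.55 0.   0.33] F [ 0.1 -0.3 -0.4] w 0.0278
```

View pics/w24.png

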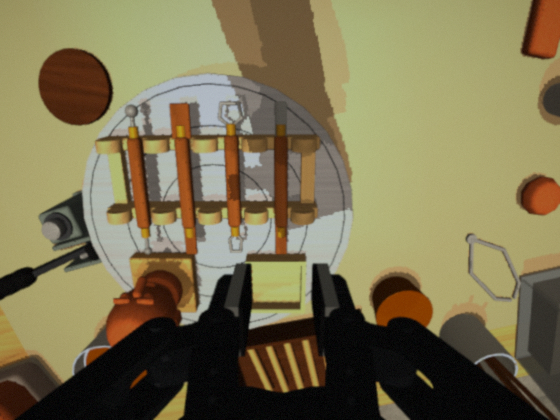

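View pics/s24z.png

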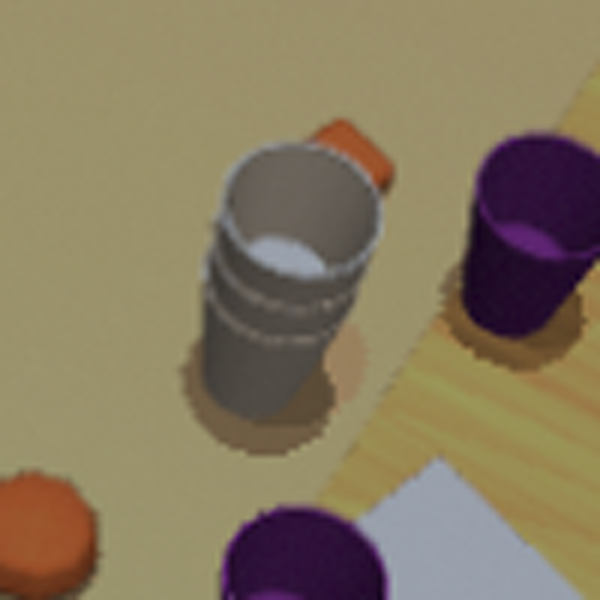

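View pics/d24z.png

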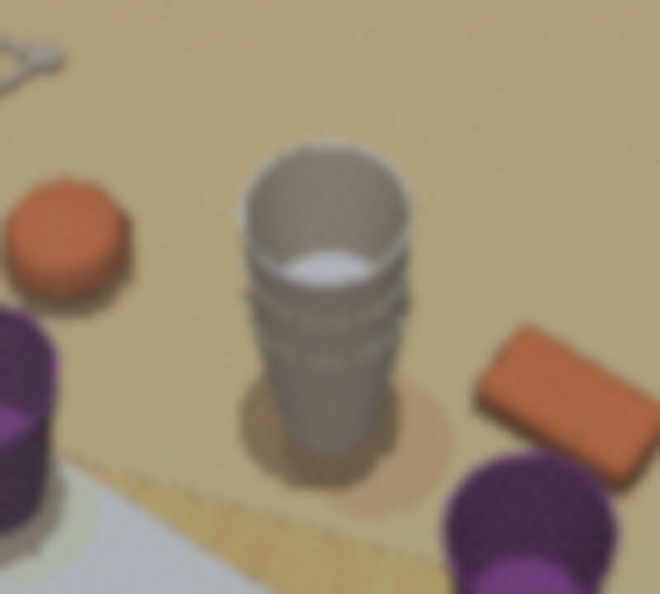

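All four tools are seated in their cradles. The cup comes next, and I want a wrist look at its rim.

```bash
python3 - <<'E'
from h import *
tgt([.4907,.4426-.05,.26],down(-1.2))
E
python3 -m handwheel '[[-0.6,0.2,2,0,1,0],[-1,0.5,4,0,2,0],[-1.5,0.8,6,0,3,0],[-2,1.2,8,0,4,0],[-2.5,1.6,10,0,5,0]]' 1
python3 - <<'E'
from h import *
tgt([.4907,.4426-.06,.26],down(-1.2))
E
```

```text
t 46.7 p [0.4917 0.0578 0.3193] shift [-2.81  2.38 13.09] rot [-0.    5.68 -0.  ] j [0.12 0.21 0.19 1.55 0.   0.33] F [-0.6 -0.2  0.3] w 0.0277
clock: 47.32
eef_pos: [0.4821, 0.3166, 0.2785]
tool_rot: [0.606, -0.365, 0.366, -0.605]
ft_force: [0.1, 0.6, 0.6]
grip_width: 0.0853
t 47.33 p [0.4821 0.3166 0.2785] shift [-2.18  0.74  1.53] rot [0.   0.65 0.01] j [ 0.58  0.39  0.33  1.51 -0.    1.67] F [0.1 0.6 0.6] w 0.0853
```

```bash
python3 -m handwheel '[[-1,0.3,0.7,0,0.3,0],[-2.2,0.7,1.5,0,0.6,0],[-2.2,0.7,1.5,0,0.6,0],[-2.2,0.7,1.5,0,0.6,0],[-2.2,0.7,1.5,0,0.6,0]]'
python3 - <<'E'
from h import *
tgt([.4907,.4426,.16],down(-1.2));snap('wrist','w25.png')
E
```

```text
clock: 47.95
eef_pos: [0.4904, 0.3805, 0.2636]
tool_rot: [-0.586, 0.395, -0.396, 0.587]
ft_force: [0.0, -0.5, 0.7]
grip_width: 0.0852
t 47.95 p [0.4904 0.3805 0.2636] shift [-2.3   4.14  0.93] rot [-0.01  0.07  0.  ] j [ 0.66  0.48  0.44  1.52 -0.    1.85] F [ 0.  -0.5  0.7] w 0.0852
```

View pics/w25.png

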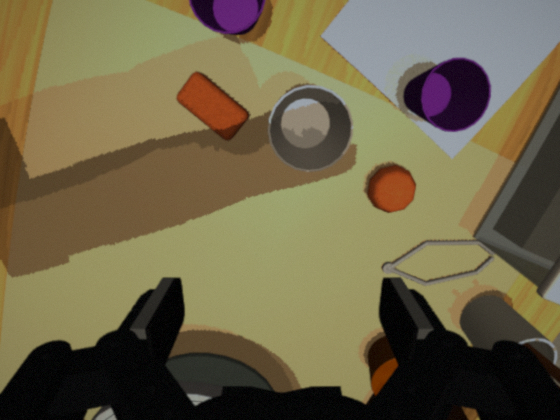

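```bash
python3 - <<'E'
from h import *
c=load('w25');s=load('scene24');d=load('side24')
a=(310,127);b=(340+302/6-.4,210+210/6-.4);e=(220+326/6.6-.4,260+215/6.6-.4)
print(tri(c,a,s,b),tri(c,a,d,e),tri(s,b,d,e));P=onz(c,[a,(269,127),(352,127)],.137);print(P,np.linalg.norm(P[2]-P[1]))
tgt([P[0][0],P[0][1],.16],down(-1.2))
E
```

```text
(array([0.48981547, 0.44326218, 0.1359611 ]), np.float64(0.0014208372568175359)) (array([0.49055745, 0.44402965, 0.13448371]), np.float64(0.0014083920722772088)) (array([0.49057568, 0.44357387, 0.13565078]), np.float64(0.002472181785594159))
[[0.48958301 0.44401776 0.137     ]
 [0.46069922 0.4323294  0.137     ]
 [0.51927344 0.45619065 0.137     ]] 0.0632479069418797
t 48.0 p [0.4906 0.3806 0.2639] shift [-2.37  4.16  0.9 ] rot [-0.02  0.07  0.  ] j [ 0.66  0.48  0.44  1.52 -0.    1.85] F [0.2 0.  0.1] w 0.0855
```

```bash
python3 -m handwheel '[[-1.2,0,0.4,0,0,0],[-2.37,0,0.88,0,0,0],[-2.37,1.2,0.88,0,0,0],[-2.37,2.8,0.88,0,0,0],[-2.37,3.2,0.88,0,0,0]]'
python3 - <<'E'
from h import *
tgt([.490,.4438,.112],down(-1.2));snap('wrist','w26.png')
E
```

```text
clock: 48.62
eef_pos: [0.4876, 0.4429, 0.1808]
tool_rot: [0.587, -0.395, 0.396, -0.585]
ft_force: [0.1, -0.7, 0.0]
grip_width: 0.0855
t 48.62 p [0.4876 0.4429 0.1808] shift [-0.    2.75  0.11] rot [0.01 0.08 0.01] j [ 0.74  0.59  0.4   1.39 -0.    1.92] F [ 0.1 -0.7  0. ] w 0.0855
```

View pics/w26.png

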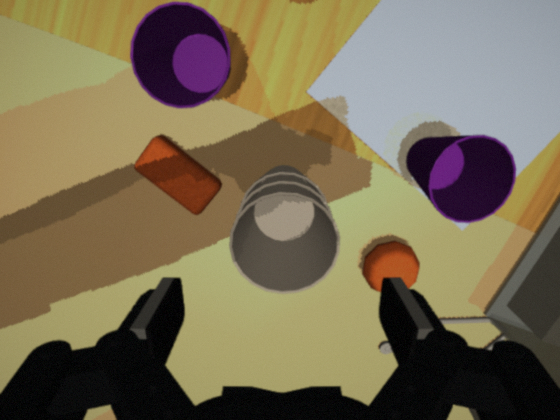

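```bash
python3 -m handwheel '[[0,0.8,0.08,0,0,0],[0,1.6,0.08,0,0,0],[0,2.3,0.08,0,0,0],[0,2.75,0.08,0,0,0],[0,2.75,0.08,0,0,0]]'
python3 - <<'E'
from h import *
tgt([.490,.4438,.112],down(-1.2));snap('wrist','w27.png');snap('side','d27.png')
a=cv2.imread('pics/d27.png');cv2.imwrite('pics/d27z.png',cv2.resize(a[200:350,200:350],(600,600),interpolation=cv2.INTER_CUBIC))
E
```

```text
clock: 49.3
eef_pos: [0.4909, 0.4454, 0.1151]
tool_rot: [-0.586, 0.395, -0.396, 0.587]
ft_force: [-0.5, -0.6, -1.4]
grip_width: 0.0853
t 49.3 p [0.4909 0.4454 0.1151] shift [ 0.05  0.12 -0.06] rot [-0.02  0.08  0.  ] j [ 0.74  0.63  0.29  1.24 -0.    1.92] F [-0.5 -0.6 -1.4] w 0.0853
```

View pics/w27.png

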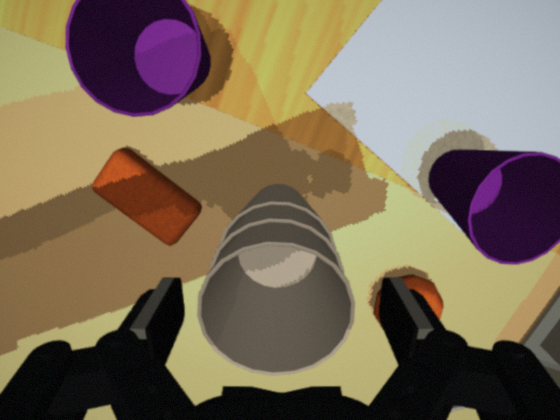

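View pics/d27z.png

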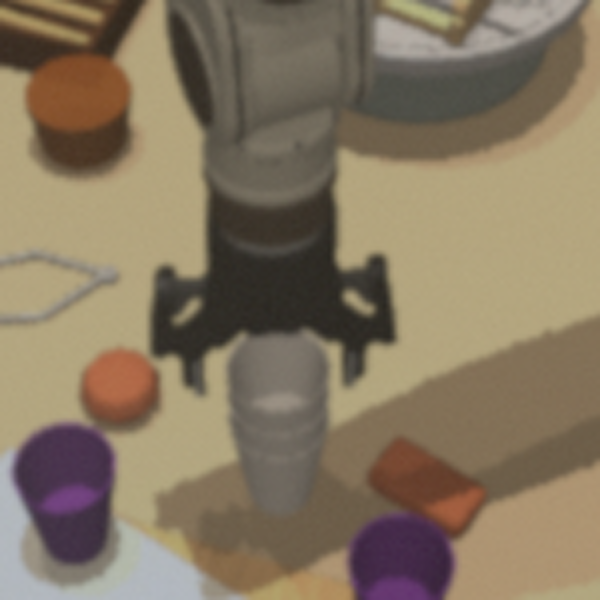

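```bash
python3 -m handwheel '[[0,0.08,0,0,0,0],[0,0.08,0,0,0,0],[0,0.08,0,0,0,0],[0,0.08,0,0,0,0],[0,0.08,0,0,0,0]]' -1
python3 -m handwheel '[[0,-0.2,0,0,0,0],[0,-0.6,0,0,0,0],[0,-1.2,0,0,0,0],[0,-1.8,0,0,0,0],[0,-2,0,0,0,0]]'
python3 - <<'E'
from h import *
st();snap('wrist','w28.png');snap('side','d28.png')
a=cv2.imread('pics/d28.png');cv2.imwrite('pics/d28z.png',cv2.resize(a[200:350,200:350],(600,600),interpolation=cv2.INTER_CUBIC))
E
```

```text
clock: 50.02
eef_pos: [0.4916, 0.4464, 0.1145]
tool_rot: [-0.585, 0.394, -0.396, 0.588]
ft_force: [-0.6, -0.2, 6.1]
grip_width: 0.0628
clock: 50.65
eef_pos: [0.4913, 0.4462, 0.1649]
tool_rot: [-0.585, 0.394, -0.396, 0.588]
ft_force: [0.8, 0.0, -0.7]
grip_width: 0.0625
t 50.65 p [0.4913 0.4462 0.1649] F [ 0.8  0.  -0.7] w 0.0625
[[ 0.375  0.005  0.927]
 [-0.927  0.003  0.375]
 [-0.001 -1.     0.006]]
```

View pics/d28z.png

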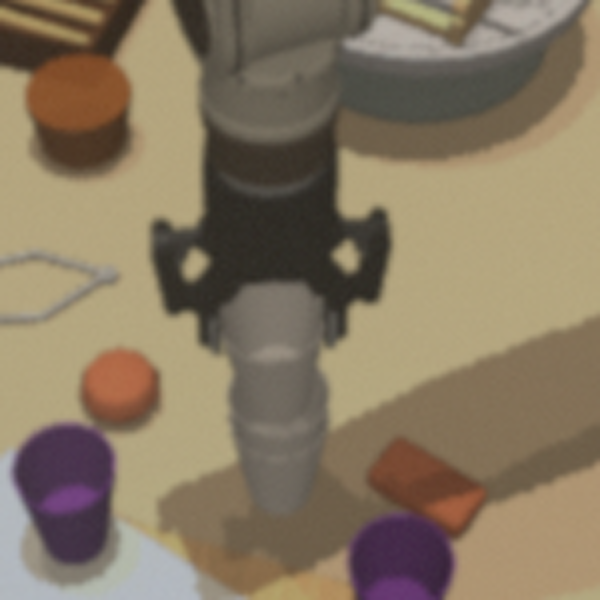

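View pics/w28.png

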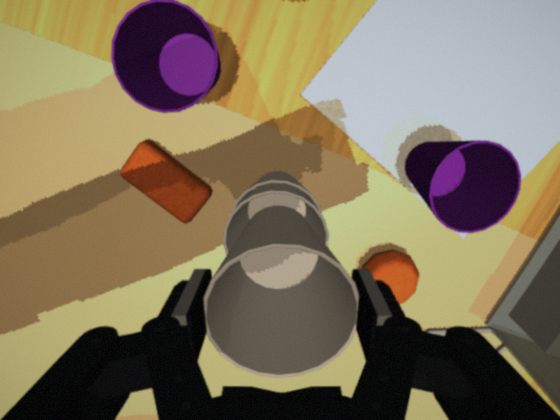

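```bash
python3 -m handwheel '[[0,-1,0,0,0,0],[0,-2.5,0,0,0,0],[0,-4,0,0,0,0],[0,-4.6,0,0,0,0],[0,-4.6,0,0,0,0]]'
python3 - <<'E'
from h import *
tgt([.6125,.029,.28],down(-1.78))
E
```

```text
clock: 51.38
eef_pos: [0.4907, 0.4459, 0.2788]
tool_rot: [-0.585, 0.394, -0.396, 0.588]
ft_force: [0.4, -0.3, -0.0]
grip_width: 0.0624
t 51.38 p [0.4907 0.4459 0.2788] shift [17.29 -0.06 -1.74] rot [-0.03  3.4  -0.01] j [ 0.74  0.58  0.64  1.62 -0.    1.92] F [ 0.4 -0.3 -0. ] w 0.0624
```

```bash
python3 -m handwheel '[[1.2,0,-0.1,0,0.3,0],[3,0,-0.3,0,0.7,0],[5,0,-0.5,0,1.1,0],[7,0,-0.7,0,1.5,0],[9,0,-0.9,0,1.9,0]]'
python3 - <<'E'
from h import *
tgt([.6125,.029,.28],down(-1.78))
E
```

```text
clock: 52.0
eef_pos: [0.5534, 0.2267, 0.2757]
tool_rot: [0.513, -0.487, 0.487, -0.512]
ft_force: [1.1, 1.0, -0.1]
grip_width: 0.0623
t 52.0 p [0.5534 0.2267 0.2757] shift [ 8.02 -0.17  1.96] rot [0.   1.49 0.  ] j [ 0.39  0.43  0.39  1.53 -0.    1.91] F [ 1.1  1.  -0.1] w 0.0623
```

```bash
python3 -m handwheel '[[2,0,0.5,0,0.4,0],[4,0,1,0,0.8,0],[6,0,1.5,0,1.2,0],[7.4,0,1.8,0,1.5,0],[8,0,1.96,0,1.5,0]]'
python3 - <<'E'
from h import *
tgt([.6125,.029,.20],down(-1.78));snap('wrist','w29.png');snap('scene','s29.png');snap('side','d29.png')
E
```

```text
clock: 52.62
eef_pos: [0.613, 0.0293, 0.2758]
tool_rot: [-0.445, 0.55, -0.55, 0.445]
ft_force: [-0.5, 0.5, 0.1]
grip_width: 0.0622
t 52.62 p [0.613  0.0293 0.2758] shift [ 0.02  3.03 -0.02] rot [ 0.   -0.01 -0.  ] j [0.05 0.47 0.45 1.55 0.   1.83] F [-0.5  0.5  0.1] w 0.0622
```

View pics/w29.png

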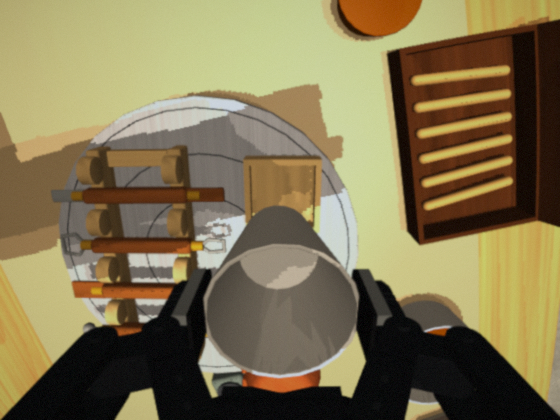

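View pics/s29.png

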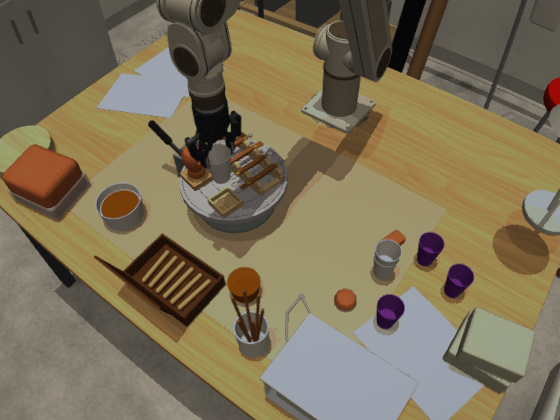

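```bash
python3 -m handwheel '[[0,0.8,0,0,0,0],[0,1.6,0,0,0,0],[0,2.4,0,0,0,0],[0,3.03,0,0,0,0],[0,3.03,0,0,0,0]]'
python3 - <<'E'
from h import *
tgt([.6125,.029,.1765],down(-1.78));snap('wrist','w30.png');snap('scene','s30.png');snap('side','d30.png')
a=cv2.imread('pics/s30.png');b=cv2.imread('pics/d30.png')
x=cv2.resize(a[140:230,180:290],(396*1,324),interpolation=cv2.INTER_CUBIC);y=cv2.resize(b[120:210,245:355],(396,324),interpolation=cv2.INTER_CUBIC)
cv2.imwrite('pics/sd30.png',np.hstack([x,y]))
E
```

```text
clock: 53.4
eef_pos: [0.6122, 0.0334, 0.2004]
tool_rot: [-0.446, 0.549, -0.548, 0.446]
ft_force: [1.1, -0.2, 1.1]
grip_width: 0.0623
t 53.4 p [0.6122 0.0334 0.2004] shift [0.17 0.96 0.05] rot [ 0.01  0.02 -0.  ] j [0.05 0.48 0.28 1.37 0.   1.83] F [ 1.1 -0.2  1.1] w 0.0623
```

View pics/w30.png

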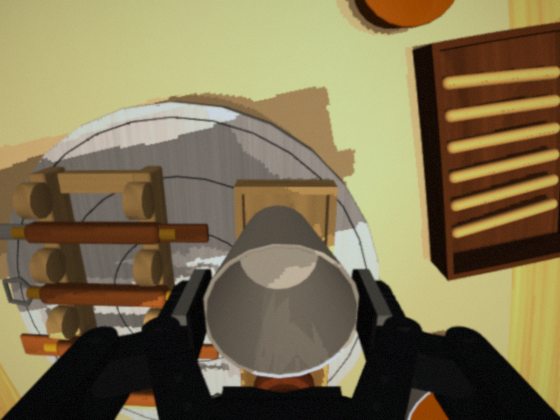

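View pics/sd30.png

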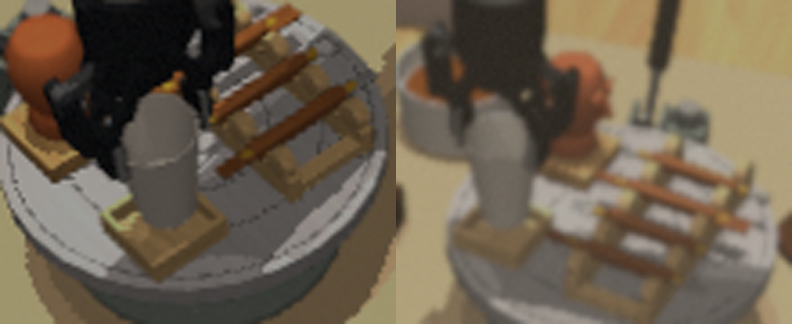

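```bash
python3 -m handwheel '[[0.17,0.2,0.05,0,0,0],[0.17,0.4,0.05,0,0,0],[0.17,0.6,0.05,0,0,0],[0.17,0.8,0.05,0,0,0],[0.17,0.85,0.05,0,0,0]]'
python3 -m handwheel '[[0,0.03,0,0,0,0],[0,0.06,0,0,0,0],[0,0.1,0,0,0,0],[0,0.1,0,0,0,0],[0,0.1,0,0,0,0]]'
```

```text
clock: 54.18
eef_pos: [0.6137, 0.027, 0.1801]
tool_rot: [0.445, -0.549, 0.55, -0.446]
ft_force: [0.2, -0.6, -0.4]
grip_width: 0.0622
clock: 54.8
eef_pos: [0.6141, 0.0271, 0.1784]
tool_rot: [0.444, -0.549, 0.55, -0.446]
ft_force: [-0.2, -0.0, 0.8]
grip_width: 0.0625
```

```bash
python3 -m handwheel '[[0,0.05,0,0,0,0],[0,0.08,0,0,0,0],[0,0.08,0,0,0,0],[0,0.08,0,0,0,0],[0,0.08,0,0,0,0]]'
python3 -m handwheel '[[0,0.04,0,0,0,0],[0,0.08,0,0,0,0],[0,0.08,0,0,0,0],[0,0.08,0,0,0,0],[0,0.08,0,0,0,0]]'
```

```text
clock: 55.42
eef_pos: [0.6142, 0.0272, 0.1778]
tool_rot: [0.444, -0.549, 0.55, -0.447]
ft_force: [-2.5, 1.1, 5.5]
grip_width: 0.0626
clock: 56.05
eef_pos: [0.6143, 0.0274, 0.1777]
tool_rot: [0.443, -0.548, 0.55, -0.447]
ft_force: [-4.3, 0.1, 12.7]
grip_width: 0.0625
```

```bash
python3 -m handwheel '[[0,-0.1,0,0,0,0],[0,-0.1,0,0,0,0],[0,-0.1,0,0,0,0],[0,-0.1,0,0,0,0],[0,-0.1,0,0,0,0]]' 1
python3 -m handwheel '[[0,-0.5,0,0,0,0],[0,-1.5,0,0,0,0],[0,-3,0,0,0,0],[0,-4.8,0,0,0,0],[0,-5.5,0,0,0,0]]'
python3 - <<'E'
from h import *
st();snap('wrist','w31.png');snap('scene','s31.png');snap('side','d31.png')
a=cv2.imread('pics/s31.png');b=cv2.imread('pics/d31.png')
x=cv2.resize(a[140:230,180:290],(396*1,324),interpolation=cv2.INTER_CUBIC);y=cv2.resize(b[120:210,245:355],(396,324),interpolation=cv2.INTER_CUBIC)
cv2.imwrite('pics/sd31.png',np.hstack([x,y]))
E
```

```text
clock: 56.68
eef_pos: [0.614, 0.027, 0.1765]
tool_rot: [0.445, -0.549, 0.55, -0.446]
ft_force: [0.8, -0.4, 0.2]
grip_width: 0.0854
clock: 57.3
eef_pos: [0.6147, 0.027, 0.3191]
tool_rot: [0.442, -0.547, 0.551, -0.448]
ft_force: [0.7, 0.0, 0.3]
grip_width: 0.0855
t 57.3 p [0.6147 0.027  0.3191] F [0.7 0.  0.3] w 0.0855
[[-0.207  0.01   0.978]
 [-0.978  0.001 -0.207]
 [-0.003 -1.     0.009]]
```

View pics/w31.png

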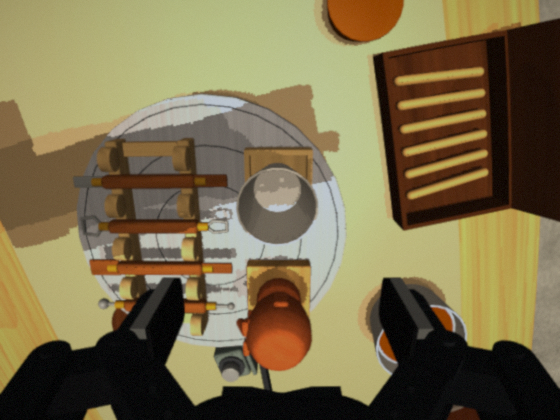

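View pics/sd31.png

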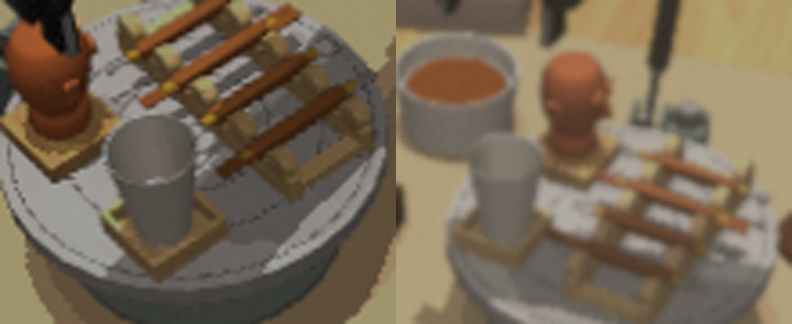

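```bash
python3 - <<'E'
from h import *
a=cv2.imread('pics/w31.png');cv2.imwrite('pics/w31z.png',cv2.resize(a[130:330,65:265],(800,800)[:2],interpolation=cv2.INTER_CUBIC)[:600])
cv2.imwrite('pics/w31y.png',cv2.resize(a[240:340,85:245],(800,500),interpolation=cv2.INTER_CUBIC))
w=load('w31');s=load('s31');d=load('d31')
A=(278,205);B=(222.2,181.1);C=(275.3,165.8)
print(tri(w,A,s,B),tri(w,A,d,C),tri(s,B,d,C),onz(w,[A],.199),onz(w,[(278,190)],.14))
E
```

```text
(array([0.61361041, 0.02936682, 0.20505668]), np.float64(0.0009130867673283774)) (array([0.6128013 , 0.02308923, 0.18562101]), np.float64(0.0005159122640295107)) (array([0.60953643, 0.02654531, 0.19331215]), np.float64(0.008186714067496426)) [[0.61345301 0.0270929  0.199     ]] [[0.61273854 0.02358988 0.14      ]]
```

View pics/w31z.png

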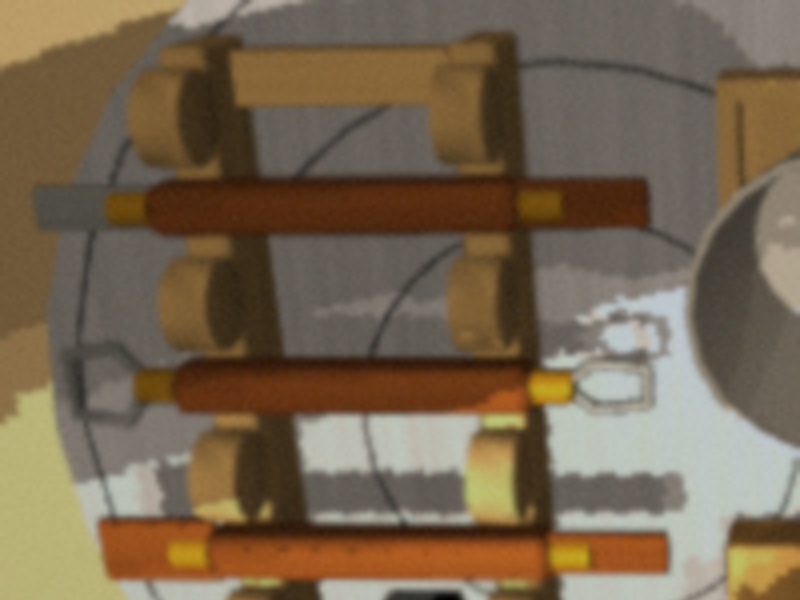

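View pics/w31y.png

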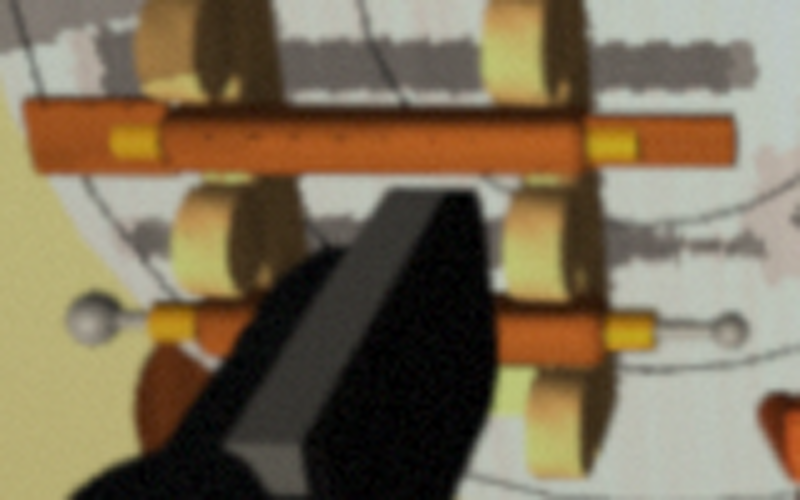

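```bash
python3 - <<'E'
from h import *
w=load('w31');s=load('s31');yaw=-.211;rx=np.array([np.cos(yaw),np.sin(yaw)]);ry=np.array([-rx[1],rx[0]]);Q=np.array([.4787,-.0065])
f=lambda p:(p[0]/4+65-.4,p[1]/4+130-.4)
g=lambda p:(p[0]/5+85-.4,p[1]/5+240-.4)
for n,a,b in(('knife',f((127,207)),f((540,205))),('loop',f((153,387)),f((550,387))),('spat',g((135,142)),g((613,144))),('ball',g((172,323)),g((628,330)))):
    P=onz(w,[a,b],.1435)[:,:2]-Q;P=np.c_[P@rx,P@ry];print(n,P.round(4).tolist(),'c',P.mean(0).round(4),'len',np.linalg.norm(P[1]-P[0]).round(4),'ang',np.arctan2(*(P[1]-P[0])[::-1]).round(3))
# heights: tri ferrules scene crop (scale 3.6 off 180,140)
h=lambda p:(p[0]/3.6+180-.4,p[1]/3.6+140-.4)
for n,a,b in(('loop near',f((550,387)),h((208,120))),('knife far',f((127,207)),h((348,85))),('loop far',f((153,387)),h((308,56))),('spat near',g((613,144)),h((168,89))),('ball near',g((628,330)),h((135,55)))):
    print(n,tri(w,a,s,b))
E
```

```text
knife [[-0.0492, 0.0675], [0.0509, 0.0674]] c [0.0009 0.0675] len 0.1001 ang -0.0
loop [[-0.0501, 0.0214], [0.0501, 0.0216]] c [-0.      0.0215] len 0.1003 ang 0.002
spat [[-0.0486, -0.025], [0.052, -0.0247]] c [ 0.0017 -0.0249] len 0.1006 ang 0.004
ball [[-0.0479, -0.0691], [0.052, -0.0695]] c [ 0.0021 -0.0693] len 0.0999 ang -0.004
loop near (array([0.532845  , 0.00483462, 0.14561804]), np.float64(9.066809256762134e-05))
knife far (array([0.44827855, 0.07071839, 0.15032147]), np.float64(0.0007782276468467268))
loop far (array([0.43689836, 0.02537879, 0.14593993]), np.float64(0.0022155299732837))
spat near (array([ 0.5238563 , -0.0423001 ,  0.14192828]), np.float64(8.016297046121194e-05))
ball near (array([ 0.51767846, -0.08014482,  0.15119158]), np.float64(0.0008996482746592644))
```

```bash
python3 -m handwheel '[[1,-0.3,-1.5,0,-1,0],[2,-0.6,-3,0,-2,0],[4,-0.8,-3.8,0,-3,0],[5.5,-0.8,-4,0,-4,0],[6.5,-0.8,-4.2,0,-5,0]]' -1
python3 - <<'E'
from h import *
tgt([.5007+.06,-.2055,.25],down(-.1)); tgt([.5007,-.2055,.25],down(-.1))
E
```

```text
clock: 58.08
eef_pos: [0.4757, -0.1115, 0.3329]
tool_rot: [-0.636, 0.308, -0.308, 0.637]
ft_force: [0.8, -0.6, -0.2]
grip_width: 0.0002
t 58.08 p [ 0.4757 -0.1115  0.3329] shift [5.06 3.31 0.33] rot [-0.01 -4.6   0.  ] j [-0.23  0.2   0.21  1.58  0.    0.67] F [ 0.8 -0.6 -0.2] w 0.0002
t 58.08 p [ 0.4757 -0.1115  0.3329] shift [ 3.57  3.31 -1.55] rot [-0.01 -4.6   0.  ] j [-0.23  0.2   0.21  1.58  0.    0.67] F [ 0.8 -0.6 -0.2] w 0.0002
```

```bash
python3 -m handwheel '[[1,0,-0.4,0,-1,0],[2,0,-0.8,0,-2,0],[3,0,-1.2,0,-3,0],[3.57,0.5,-1.55,0,-4,0],[3.57,1.5,-1.55,0,-4.6,0]]'
python3 - <<'E'
from h import *
tgt([.5007,-.2055,.13],down(-.1));c=snap('wrist','w32.png');print(proj(c,[[.5007,-.2055,.117]]))
E
```

```text
clock: 58.7
eef_pos: [0.5019, -0.2057, 0.2951]
tool_rot: [-0.706, 0.035, -0.037, 0.706]
ft_force: [-0.3, -0.2, 0.6]
grip_width: -0.0001
t 58.7 p [ 0.5019 -0.2057  0.2951] shift [-0.06  6.6  -0.  ] rot [-0.   -0.01  0.01] j [-0.39  0.31  0.26  1.52  0.   -0.29] F [-0.3 -0.2  0.6] w -0.0001
[[280.01427253 182.59602243]]
```

View pics/w32.png

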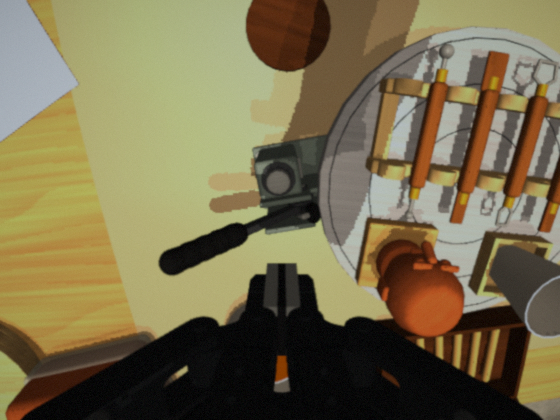

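```bash
python3 -m handwheel '[[-0.08,1.5,0,0,0,0],[-0.08,3,0,0,0,0],[-0.08,4.5,0,0,0,0],[-0.08,6,0,0,0,0],[-0.08,6.5,0,0,0,0]]'
python3 - <<'E'
from h import *
tgt([.4995,-.2055,.110],down(-.1))
E
```

```text
clock: 59.38
eef_pos: [0.498, -0.203, 0.131]
tool_rot: [-0.705, 0.038, -0.036, 0.707]
ft_force: [0.7, 0.6, 0.3]
grip_width: 0.0002
t 59.38 p [ 0.498 -0.203  0.131] shift [ 0.07  0.84 -0.1 ] rot [-0.02 -0.03 -0.02] j [-0.39  0.38 -0.07  1.13  0.   -0.28] F [0.7 0.6 0.3] w 0.0002
```

```bash
python3 -m handwheel '[[0.05,0.3,-0.1,0,0,0],[0.05,0.55,-0.1,0,0,0],[0.05,0.7,-0.1,0,0,0],[0.05,0.84,-0.1,0,0,0],[0.05,0.84,-0.1,0,0,0]]'
```

```text
clock: 60.0
eef_pos: [0.5018, -0.2069, 0.1135]
tool_rot: [-0.706, 0.035, -0.038, 0.706]
ft_force: [0.3, 0.6, 3.4]
grip_width: -0.0003
```

```bash
python3 -m handwheel '[[0,0.1,0,0,0,0],[0,0.2,0,0,0,0],[0,0.25,0,0,0,0],[0,0.25,0,0,0,0],[0,0.25,0,0,0,0]]'
python3 -c "
from h import *
snap('wrist','w33.png')"
```

```text
clock: 60.62
eef_pos: [0.5017, -0.207, 0.1079]
tool_rot: [0.706, -0.035, 0.038, -0.706]
ft_force: [-2.7, 0.1, 8.5]
grip_width: 0.0
```

View pics/w33.png

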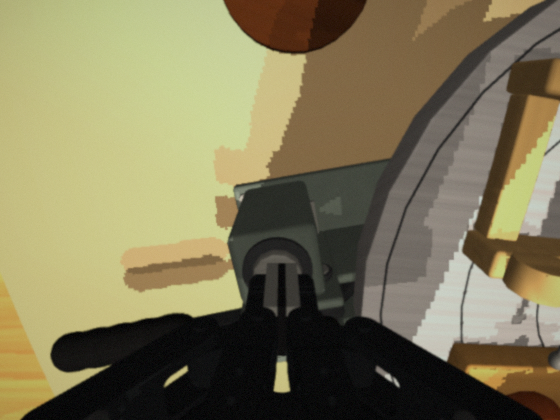

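```bash
python3 -m handwheel '[[0,0.06,0,0,0,0],[0,0.06,0,0,0,0],[0,0.06,0,0,0,0],[0,0.06,0,0,0,0],[0,0.06,0,0,0,0]]'
python3 -m handwheel '[[0,0,0,0,0,0],[0,0,0,0,0,0],[0,0,0,0,0,0],[0,0,0,0,0,0],[0,0,0,0,0,0]]'
python3 -c "
from h import *
snap('scene','s34.png');snap('side','d34.png')
a=cv2.imread('pics/s34.png');b=cv2.imread('pics/d34.png')
cv2.imwrite('pics/sd34.png',np.hstack([cv2.resize(a[110:210,120:220],(400,400),interpolation=cv2.INTER_CUBIC),cv2.resize(b[110:210,270:370],(400,400),interpolation=cv2.INTER_CUBIC)]))"
```

```text
clock: 61.3
eef_pos: [0.5017, -0.207, 0.1077]
tool_rot: [0.706, -0.035, 0.039, -0.706]
ft_force: [-5.0, 1.2, 17.1]
grip_width: 0.0001
clock: 61.92
eef_pos: [0.5017, -0.207, 0.1077]
tool_rot: [0.706, -0.035, 0.039, -0.706]
ft_force: [-5.4, 1.5, 17.1]
grip_width: -0.0003
```

View pics/sd34.png

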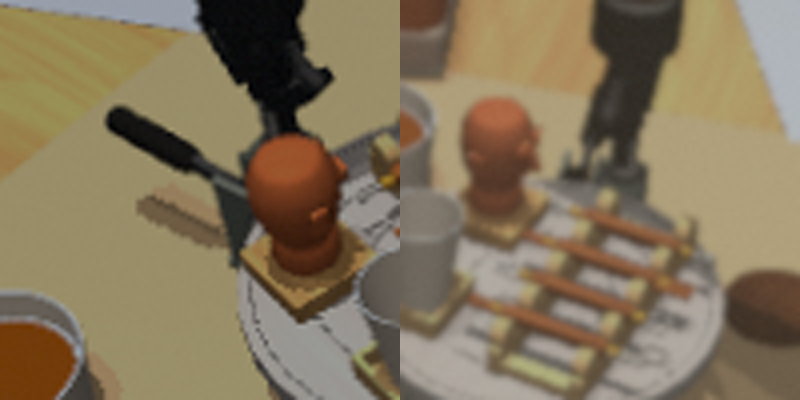

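The lever is fully down: its tip is at about (149.5,138.7), against (150,139.5) at the start. Now I'll release the button and retreat.

```bash
python3 -m handwheel '[[0,-0.5,0,0,0,0],[0,-1.5,0,0,0,0],[0,-3.5,0,0,0,0],[0,-5.5,0,0,0,0],[0,-7.5,0,0,0,0]]'
python3 -m handwheel '[[-0.5,-0.5,-0.5,0,0,0],[-1,-1,-1,0,0,0],[-1,-1,-1,0,0,0],[-1,-1,-1,0,0,0],[-1,-1,-1,0,0,0]]'
python3 -c "
from h import *
st();c=snap('wrist','w35.png');snap('scene','s35.png');snap('side','d35.png')"
```

```text
clock: 62.65
eef_pos: [0.5004, -0.2066, 0.2935]
tool_rot: [-0.706, 0.036, -0.037, 0.707]
ft_force: [0.2, -0.2, 0.8]
grip_width: -0.0
clock: 63.28
eef_pos: [0.4731, -0.2287, 0.3162]
tool_rot: [-0.706, 0.036, -0.037, 0.707]
ft_force: [0.1, -1.4, 1.0]
grip_width: -0.0001
t 63.27 p [ 0.4731 -0.2287  0.3162] F [ 0.1 -1.4  1. ] w -0.0001
[[ 0.995  0.001  0.103]
 [-0.103  0.002  0.995]
 [ 0.    -1.     0.002]]
```

View pics/w35.png

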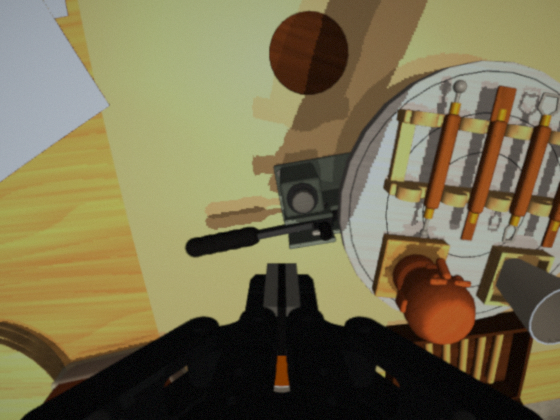

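View pics/s35.png

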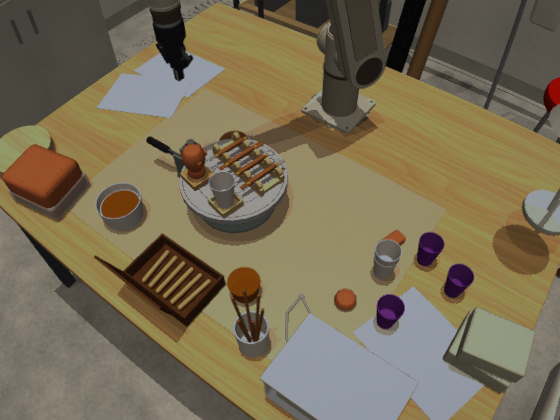

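View pics/d35.png

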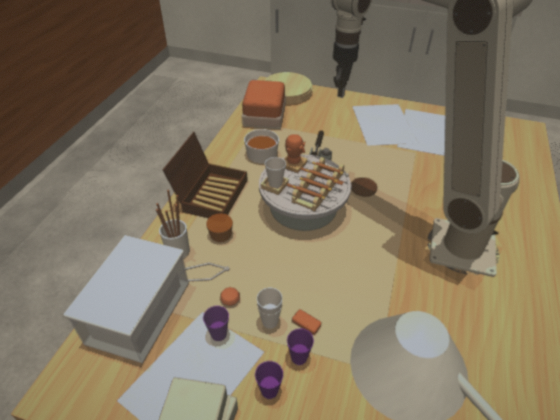

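The lever is down at (150,140), the button at (303,201) is up, and all four tools and the cup are aboard. The remaining two cups are at (387,260). I'm handing the job in.

```bash
python3 -c "
from h import *
print(bot.job_done())"
```

```text
the job is handed in; nothing more can be done
None
```

The turntable is loaded and the job is handed in, at about 63 s on the clock; no verdict was reported.

- **Brake:** I lifted the lever to the third notch and let go. Three camera estimates put it at 0.55–0.59 rad before loading.
- **Tools:** The ball, spatula, loop and knife each lie in their own cradle. They are within about 2 mm of centre lengthwise and 0.004 rad in angle, at seated height.
- **Cup:** The top cup stands in the tray about 2 mm from its centre. The other two cups still stand where they were.
- **Release:** I pressed the button right down. In the pictures the lever tip is back at its start position, the button is up, and the robot is clear of everything.

**What went wrong or disagreed:**
- The loop was knocked beside the knife early in the run. My first grasp at it closed on nothing because it was too high. The second grasp moved it clear, and I then picked it up at its middle.
- Height readings from pairs of views disagreed. The cup rim came out at 186–205 mm against 199 mm expected, and the tool ends at 142–151 mm. I relied on the contact forces and on the tools' apparent lengths in the picture instead.
- Seating the ball tool pressed on the rack with about 35 N, well above the 5–13 N on the other three.

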